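Top up the fruit carton below the rim and prove it with the gauge bar

TASK

Finish packing the carton on the stand: gently lower the two fruit boxes with grip ribs that stand on the table (do not drop them) into it, each flat in the bay whose depth suits it, so that nothing sticks up above the carton's rim. Then check the filling by sliding the blue gauge bar by its handle over the whole carton, from its parking end to the stop at the other end, and leave it there; if it meets a box, do not force it. Leave the three boxes already in the carton in their bays and the other goods on the table where they are.

Things in the scene. Friction and masses are not known exactly. Their poses are not given: they have to be found in the camera images.
- stand: Fixed steel packing stand holding an open cardboard carton, 220 mm (x) x 460 mm (y); origin at the centre of its underside on the table, y along its long side, z up. Two steel rails run along y at x = -96 and +96 mm, tops 120 mm above the origin. The carton sits in the middle, its rim 118 mm above the origin.
- carton_floor (a point): Centre of the carton's inside floor, 12 mm above the stand's origin, axes as the stand's. Inside: 140 mm (x) x 308 mm (y) x 106 mm deep, walls 4 mm. Two 4 mm dividers (98 mm high) make three bays of 140 x 100 mm, centred at x = 0 and y = -104, 0 and +104 mm. Each bay already holds one flat-lidded box (low, mid or full, in any order).
- low: Clear box of melon with a flat yellow lid in one bay of the carton, 24 mm high, 128 x 88 mm (long side along its x), origin at the centre of its underside, z up. Loose; leaves 82 mm of depth up to the rim.
- mid: Clear box of fruit with a flat orange lid in another bay, 54 mm high, 128 x 88 mm (long side along its x), origin at the centre of its underside, z up. Loose; leaves 52 mm of depth up to the rim.
- full: Clear box of pink ham with a flat red lid in the remaining bay, 100 mm high, 128 x 88 mm (long side along its x), origin at the centre of its underside, z up. Loose; that bay is full (6 mm below the rim).
- tall: Clear box of orange and cream fruit with a green lid, loose on the table, to be packed; box 54 mm high to the lid's flat top, 76 mm with the rib, 128 x 88 mm (long side along its x), origin at the centre of its underside, z up. A grip rib stands on the middle of its lid, 76 mm long along x, 18 mm wide across y and 22 mm high; pinch it across its width. About 0.27 to 0.53 kg.
- tall_top (a point): Centre of the top of the green rib of tall, 76 mm above its underside.
- flat: Clear box of green and orange fruit with a purple lid, loose on the table, to be packed; box 24 mm high to the lid's flat top, 46 mm with the rib, 128 x 88 mm (long side along its x), origin at the centre of its underside, z up. A grip rib stands on the middle of its lid, 76 mm long along x, 18 mm wide across y and 22 mm high; pinch it across its width. About 0.17 to 0.34 kg.
- flat_top (a point): Centre of the top of the purple rib of flat, 46 mm above its underside.
- gauge (a joint): Blue gauge bar across the carton on the rails, 206 mm along the stand's x, 20 mm thick along y, underside 121 mm above the stand's origin, top 136 mm. The value (m) is its travel along the stand's +y: 0 at the parking end (bar centre at the stand's y = -210 mm, clear of it), 0.42 at the stop at the other end (y = +210 mm). It slides with about 1.5 N friction and stays where it is left.
- gauge_grip (a point): Centre of the top of the upright blue handle in the middle of the gauge bar: 18 mm thick along the stand's y, 50 mm long along its x, standing 33 mm above the bar; this point is 169 mm above the stand's origin.
- clamshell: Bystander: clear box of mixed fruit with a clear flat lid, 150 x 110 x 50 mm, loose on the table; origin at the centre of its underside.
Mind the look-alikes: they are no part of the job. What is shaped like the tall but purple is not meant.

How it is judged:
By the outcome, as a careful person would: the job done as asked, in the order asked, and still so for the second after the job is handed in, with the robot touching nothing.
It also fails if it takes over 72 s, if anything falls off the work surface, if the arm or the gripper's body presses on something with over 40 N, if the wrist force passes 120 N, or if a joint passes its speed limit or range.

ROBOT

A 6-joint arm with a two-finger parallel gripper is mounted at the origin on the work surface. World frame = base frame: x ahead of the robot, y to its left, z up, the work surface at z = 0. Lengths are in m, angles in rad, forces in N, time in s.
With the tool pointing down it reaches from about 0.425 to 0.95 m from the base axis. Payload 3.5 kg.
Tool frame: the origin (TCP) lies on the centre line of the jaws, within the pads' length; the fingertips stand tip_extent ahead of it and the grasp point (between the pads) lies 2 mm behind it (tip_extent is the distance from the TCP to the fingertips, in m); z points along the fingers, y is the direction in which the jaws open and shut (so a half turn about z gives the same grasp; the last joint's range is limited). The gripper opens to 85 mm and grips with 20 to 120 N. Pads are 22 mm wide; open, the fingers measure 114 mm over their backs; the gripper's body (76 mm by 85 mm) begins 54 mm behind the grasp point. The pads swing forward as they close: fully open they stand 13 mm farther back than shut.
Start: joints at [1.074, 0.286, 1.577, -0, 1.279, -0.15], TCP at [0.229, 0.635, 0.248] pointing down, gripper open.
Joint ranges: [-2.77, 2.77], [-0.9, 2.22], [0.21, 2.48], [-1.53, 4.67], [0.24, 2.81], [-2.84, 2.84]. Speed limits (rad/s): [2.79, 2.79, 3.14, 3.14, 3.14, 3.14].

INTERFACE

Orientations are given as a unit quaternion [x, y, z, w].
In Python, from plant import * gives the robot as it stands.
- The arm moves only by the shell command python3 -m crank 'ROWS' [FORCE]. ROWS is JSON, a list of rows, each a list of 7 numbers: the gripper's target within -1 to 1 (shut at 1, half-way at 0, fully open at -1), then the shift along the tool's x, y, z in cm, then the turn, a rotation vector about the tool's x, y, z in degrees. In form: [[fingers, tx, ty, tz, wx, wy, wz], ...]. A call has 1 to 5 rows; each row shifts and turns the commanded pose from where the row before left it, along the tool's axes as they then stand; what a row does not reach is not made up. A row lasts 1/10 s, in which the tool goes at most 50 mm and 8.59 degrees, less where a joint would pass 70% of its speed; a pose out of reach is approached as far as the arm can. A call is refused whole if a number of a shift passes 5 or a number of a turn 8.59, either way. A call with a gripper value outside its range is refused whole. The fingers move at their own pace and stop on an object; FORCE is the grip in N (left out, the last holds). Time passes only in rows, so rows that do not move let the fingers close. It gives the time, the measured TCP pose, the force and the opening at its end, in the units of the state.
- get_state(): the state, without advancing time (a new reading comes with each control period).
- read_camera(name): name is "scene" or "top" or "wrist"; returns a dict with "color" (480x640x3 uint8, red, green, blue), "vfov" (degrees; the focal length in pixels is half the picture's height over the tangent of half this angle, whatever the lens; pixels are square), "cx", "cy" (the principal point, pixels), "cam_to_world" (4x4, takes a point from camera to world coordinates). Camera axes: x right, y up, looking along -z (the intrinsics and any distortion apply to the point x, -y, -z); pixel columns grow to the right and rows downward; lengths in m; the calibration is good to about 2 mm. A picture is of the moment at which its call begins. There is no depth.
- sign_off(): hands the job in, once; it reports no verdict.
Trained networks look in the newest picture that a camera, given by its name, has taken for a name from the list of things; names that differ only in an ending like _2 or _b are one class to them, and where a whole thing is asked for, a point or a joint stands for the part that bears it (a point fixed in the world has none). Each returns a list of dicts, best first, with "p" (0 to 1); they miss things now and then, are a little off and sometimes report something else, mostly with a low value. They report only what shows in the picture. A call takes as long as a camera call. They do not tell look-alikes from the thing itself.
- trace(thing, camera): "pixels" (480x640 bool, what is visible of it) and "location" ([column, row] in pixels, amid what is visible of it).
- place_of(thing, camera): "location" ([column, row] in pixels: a listed point, or the origin of a listed thing).
The state is a dict: "time": time; "qpos": joint angles; "dq": joint speeds; "joint_efforts": joint torques, N m; "eef_pos": TCP position; "tcp_rot": TCP orientation; "contact_force": force on the tool from outside, world axes, zero at the start; "wrist_torque": the same for the moment, N m; "opening": opening from 0.0 (shut) to 1.0 (fully open).
Only numpy, scipy, OpenCV 4.12 (cv2) and the standard library are available. Lean on these libraries where they do the work, as an engineer would, in place of code of your own. Each camera call takes 0.05 s, during which the arm holds its last target.

## Working session

There is one attempt and no reset: what is moved stays moved. The work goes in short steps, Python scripts to look and compute and a shell command to move; the robot and the scene stay as the last step left them, time stands still between calls to the robot, and variables do not carry over. Pictures are saved under pics/ and viewed, and the job is handed in when it is done.

```bash
ls; mkdir -p pics
python3 - <<'E'
from plant import *
import cv2
s=get_state(); print(s)
for n in ("scene","top","wrist"):
    c=read_camera(n); cv2.imwrite(f"pics/{n}0.png",c["color"][:,:,::-1]); print(n,{k:v for k,v in c.items() if k!="color"})
E
```

```text
pics
{'time': 0.0, 'qpos': array([ 1.07397604e+00,  2.87167622e-01,  1.57818589e+00, -6.19033742e-06,
        1.27856243e+00, -1.49983334e-01]), 'dq': array([ 0.00127475,  0.00030185,  0.00035502, -0.00038972,  0.00070167,
        0.00019525]), 'joint_efforts': array([ 2.44262656e-04, -4.05970538e+01, -2.92631131e+01, -5.27442478e-05,
        5.79126427e-03,  5.24773270e-06]), 'eef_pos': array([0.22911682, 0.63427422, 0.246941  ]), 'tcp_rot': array([ 1.72549556e-01,  9.85000153e-01, -1.10236245e-03, -3.66352904e-04]), 'contact_force': array([0.74612876, 0.25574282, 0.59315045]), 'wrist_torque': array([-0.01016655,  0.03320875, -0.01030329]), 'opening': 1.001093751315018}
scene {'vfov': 56.79561701826592, 'cx': 313.48717218160397, 'cy': 240.54623263604205, 'cam_to_world': array([[-0.12016394, -0.59276172,  0.79636309,  1.26676353],
       [ 0.99264869, -0.08342837,  0.08768292,  0.16855909],
       [ 0.01446419,  0.8010451 ,  0.59842923,  0.75346638],
       [ 0.        ,  0.        ,  0.        ,  1.        ]])}
top {'vfov': 47.02340315136867, 'cx': 324.44889764249893, 'cy': 245.10090956835614, 'cam_to_world': array([[-0.0026242 ,  0.99460964, -0.10365699,  0.28583519],
       [-0.99995076, -0.00161793,  0.00979064,  0.0834584 ],
       [ 0.00957016,  0.10367758,  0.99456492,  1.42717086],
       [ 0.        ,  0.        ,  0.        ,  1.        ]])}
wrist {'vfov': 70.4274472813209, 'cx': 321.42951359857034, 'cy': 236.35313244379662, 'cam_to_world': array([[ 0.34035388, -0.90027723, -0.27140403,  0.15997626],
       [ 0.94029646,  0.32545464,  0.09960849,  0.65973677],
       [-0.00134556, -0.28910239,  0.95729724,  0.37274167],
       [ 0.        ,  0.        ,  0.        ,  1.        ]])}
```

View pics/top0.png

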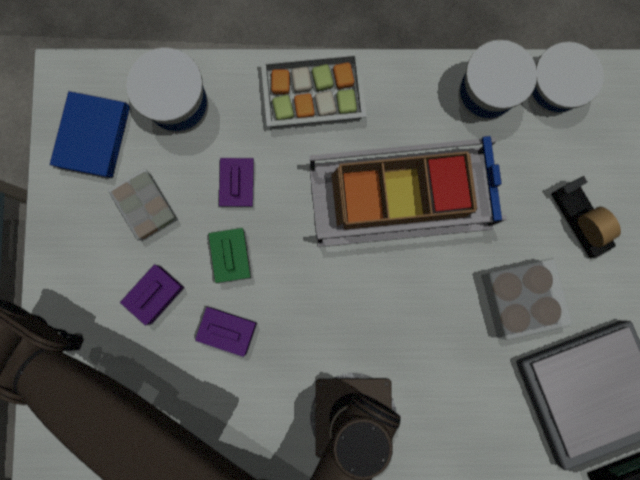

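View pics/scene0.png

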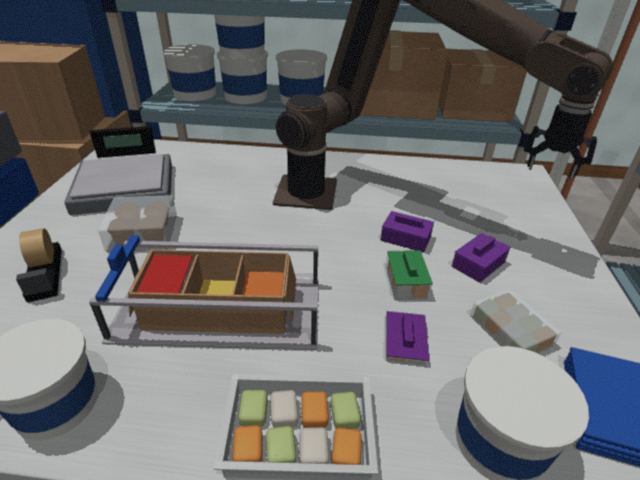

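```bash
cat > h.py <<'E'
from plant import *
import numpy as np, cv2
from scipy.spatial.transform import Rotation as R
def ray(c,px):
    f=240/np.tan(np.radians(c["vfov"]/2)); d=np.array([(px[0]-c["cx"])/f,-(px[1]-c["cy"])/f,-1.])
    M=c["cam_to_world"]; return M[:3,3],M[:3,:3]@d
def onz(c,px,z):
    o,d=ray(c,px); return o+d*(z-o[2])/d[2]
def proj(c,P):
    P=np.atleast_2d(P); M=c["cam_to_world"]; q=(P-M[:3,3])@M[:3,:3]; f=240/np.tan(np.radians(c["vfov"]/2))
    return np.c_[c["cx"]+f*q[:,0]/-q[:,2], c["cy"]-f*q[:,1]/-q[:,2]]
E
python3 - <<'E'
from h import *
for n in ("top","scene"):
    c=read_camera(n)
    for t in ("stand","carton_floor","low","mid","full","tall","tall_top","flat","flat_top","gauge","gauge_grip","clamshell"):
        print(n,t,[(np.round(d["location"],1).tolist(),round(d["p"],2)) for d in place_of(t,n)])
E
```

```text
top stand [([400.3, 191.9], 0.79)]
top carton_floor []
top low [([401.9, 197.5], 0.95)]
top mid [([363.3, 202.4], 0.63)]
top full [([441.2, 190.2], 0.91)]
top tall [([152.8, 297.0], 0.88), ([235.4, 255.7], 0.58), ([226.1, 330.3], 0.58)]
top tall_top [([222.8, 328.8], 0.93), ([228.7, 252.4], 0.79), ([144.4, 297.4], 0.59), ([496.3, 173.9], 0.32)]
top flat [([495.5, 173.9], 0.46)]
top flat_top [([234.6, 181.4], 0.68), ([360.6, 202.0], 0.67)]Traceback (most recent call last):
  File "<stdin>", line 5, in <module>
ValueError: it knows: carton_floor, clamshell, flat, flat_top, full, gauge_grip, low, mid, stand, tall, tall_top
```

Run:
```python
from h import *
c=read_camera("top"); im=c["color"][:,:,::-1]
a=cv2.resize(im[140:360,100:280],None,fx=3.2,fy=2.7,interpolation=cv2.INTER_CUBIC)
b=cv2.resize(im[120:260,290:520],None,fx=3.4,fy=3.4,interpolation=cv2.INTER_CUBIC)
cv2.imwrite("pics/topA.png",a);cv2.imwrite("pics/topB.png",b)
s=read_camera("scene");cv2.imwrite("pics/scA.png",cv2.resize(s["color"][200:370,360:560,::-1],None,fx=3.5,fy=3.5,interpolation=cv2.INTER_CUBIC))
hsv=cv2.cvtColor(c["color"],cv2.COLOR_RGB2HSV)
for n,lo,hi,z in (("green",(50,100,40),(85,255,255),.054),("purple",(130,80,40),(160,255,255),.03)):
    m=cv2.inRange(hsv,lo,hi); k,l,st,ce=cv2.connectedComponentsWithStats(m)
    for i in range(1,k):
        if st[i,4]>80:
            r=cv2.minAreaRect(np.argwhere(l==i)[:,::-1].astype(np.float32)); print(n,st[i].tolist(),np.round(ce[i]),np.round(r[1]),round(r[2],1),onz(c,ce[i],z).round(3))
for t in ("gauge_grip","clamshell"):
    for n in("top","scene"): print(t,n,[(np.round(d["location"],1).tolist(),round(d["p"],2)) for d in place_of(t,n)])
for p in ((236,182),): print(onz(c,p,.024))
print(onz(c,(400,192),.12))
```

```text
green [209, 229, 41, 53, 1716] [229. 255.] [49. 35.] 81.6 [0.404 0.308 0.054]
purple [219, 158, 34, 48, 1579] [236. 182.] [47. 33.] 90.0 [0.595 0.298 0.03 ]
purple [121, 265, 60, 60, 1885] [151. 294.] [37. 53.] 42.3 [0.308 0.507 0.03 ]
purple [196, 307, 60, 49, 1881] [225. 331.] [52. 36.] 18.4 [0.215 0.319 0.03 ]
gauge_grip top [([496.3, 174.1], 0.64), ([439.8, 191.7], 0.25)]
gauge_grip scene [([115.2, 251.5], 0.76)]
clamshell top [([146.0, 206.3], 0.59)]
clamshell scene [([512.7, 329.4], 0.61)]
[0.59640499 0.29780372 0.024     ]
[ 0.55043528 -0.11182254  0.12      ]
```

View pics/topA.png

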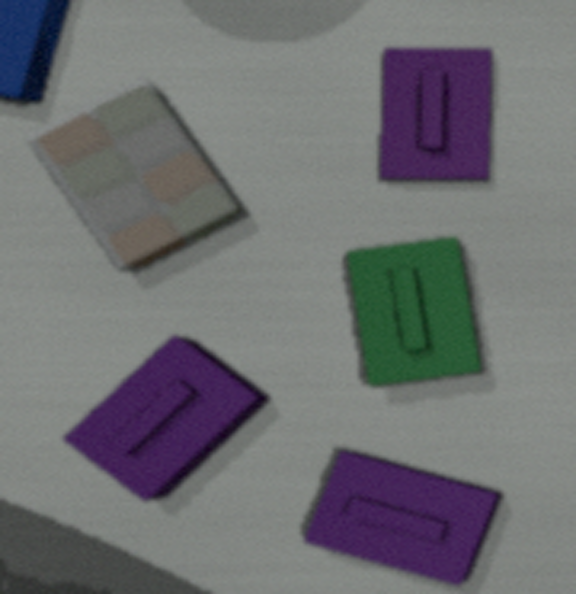

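View pics/scA.png

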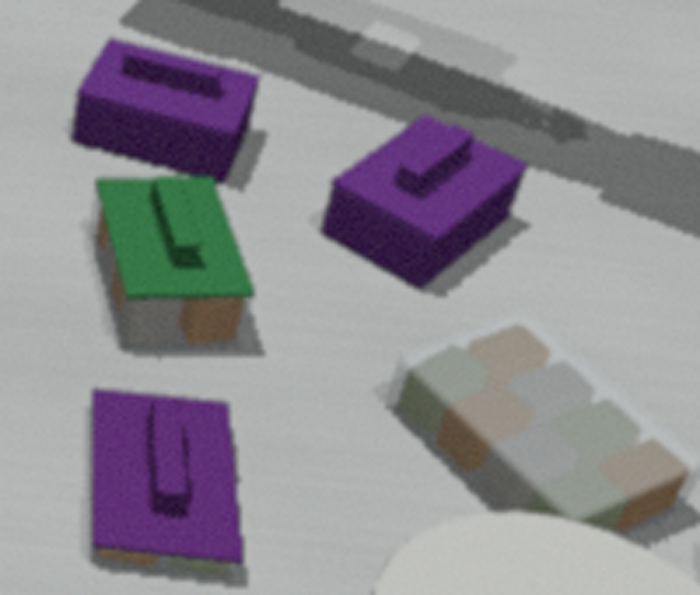

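View pics/topB.png

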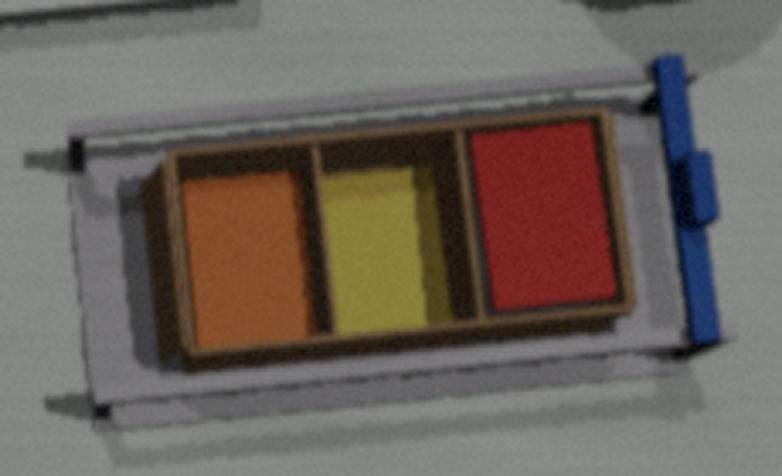

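```bash
cat >> h.py <<'E'
def plan(pos,yaw=None):
    """pos target TCP, yaw = desired yaw of tool y axis (deg), tool straight down; prints shift in present tool axes (cm) and turn (deg) after it"""
    s=get_state(); Rm=R.from_quat(s["tcp_rot"]); p=s["eef_pos"]
    print("t",round(s["time"],2),"pos",p.round(4),"open",round(s["opening"],3),"F",s["contact_force"].round(1))
    print("shift cm (tool axes now):",(Rm.inv().apply(np.array(pos)-p)*100).round(2))
    if yaw is not None:
        y=yaw%360
        c=[]
        for yy in (yaw,yaw+180):
            a=np.radians(yy); ty=np.array([np.cos(a),np.sin(a),0]); tz=np.array([0,0,-1.]); tx=np.cross(ty,tz)
            T=R.from_matrix(np.c_[tx,ty,tz]); v=np.degrees((Rm.inv()*T).as_rotvec()); c.append((np.linalg.norm(v),v,T))
        n,v,T=min(c,key=lambda q:q[0]); print("turn deg:",v.round(2),"; shift if turned first:",(T.inv().apply(np.array(pos)-p)*100).round(2), "q6",s["qpos"][5].round(2))
E
python3 -c "
from h import *
plan([.40,.308,.25],98.5)"
```

```text
t 0.95 pos [0.2294 0.6348 0.2484] open 1.001 F [1.3 1.2 0.6]
shift cm (tool axes now): [-27.15 -24.94  -0.17]
turn deg: [  0.     0.   -28.37] ; shift if turned first: [-12.04 -34.84  -0.16] q6 -0.15
```

```bash
python3 -m crank '[[0,-3.39,-3.12,0,0,0,0],[0,-3.39,-3.12,0,0,0,0],[0,-3.39,-3.12,0,0,0,0],[0,-3.39,-3.12,0,0,0,0],[0,-3.39,-3.12,0,0,0,0]]' 40; python3 -m crank '[[0,-3.39,-3.12,0,0,0,0],[0,-3.39,-3.12,0,0,0,0],[0,-3.39,-3.12,0,0,0,0],[0,0,0,0,0,0,-7.1],[0,0,0,0,0,0,-7.1]]'; python3 -m crank '[[0,0,0,0,0,0,-7.1],[0,0,0,0,0,0,-7.1],[0,0,0,0,0,0,0],[0,0,0,0,0,0,0]]'
python3 - <<'E'
from h import *
plan([.40,.308,.25],98.5)
c=read_camera("wrist"); cv2.imwrite("pics/w1.png",c["color"][:,:,::-1])
np.savez("w1.npz",**c)
for t in ("tall","tall_top","flat_top","flat"): print(t,[(np.round(d["location"],1).tolist(),round(d["p"],2)) for d in place_of(t,"wrist")])
E
```

```text
time: 1.45
eef_pos: [0.3363, 0.4289, 0.2485]
tcp_rot: [0.172, 0.985, 0.0, 0.0]
contact_force: [0.7, 0.6, 0.5]
opening: 0.5
time: 1.95
eef_pos: [0.4005, 0.3064, 0.2486]
tcp_rot: [0.049, 0.999, 0.0, 0.0]
contact_force: [-0.7, -0.3, -0.2]
opening: 0.504
time: 2.35
eef_pos: [0.3996, 0.3079, 0.2484]
tcp_rot: [-0.073, 0.997, 0.0, 0.0]
contact_force: [-0.4, -0.5, 0.7]
opening: 0.498
t 2.35 pos [0.3996 0.3079 0.2484] open 0.498 F [-0.4 -0.5  0.7]
shift cm (tool axes now): [-0.04  0.   -0.16]
turn deg: [ 0.    0.01 -0.12] ; shift if turned first: [-0.04  0.   -0.16] q6 -1.26
tall [([324.7, 206.6], 0.69), ([356.8, 18.9], 0.63), ([516.6, 144.7], 0.57)]
tall_top [([567.1, 150.3], 0.83), ([322.4, 224.3], 0.82)]
flat_top [([289.9, 377.5], 0.56)]
flat [([296.9, 352.1], 0.61)]
```

View pics/w1.png

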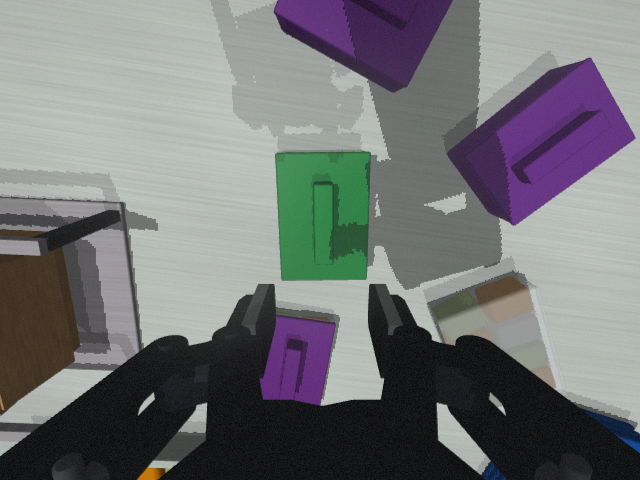

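```bash
cat >> h.py <<'E'
def lid(c,lo,hi,z,near=None,mina=300):
    hsv=cv2.cvtColor(c["color"],cv2.COLOR_RGB2HSV); m=cv2.inRange(hsv,lo,hi)
    m=cv2.morphologyEx(m,cv2.MORPH_CLOSE,np.ones((5,5)))
    m=cv2.morphologyEx(m,cv2.MORPH_OPEN,np.ones((3,3)))
    k,l,st,ce=cv2.connectedComponentsWithStats(m)
    for i in range(1,k):
        if st[i,4]<mina: continue
        cs,_=cv2.findContours((l==i).astype(np.uint8),cv2.RETR_EXTERNAL,cv2.CHAIN_APPROX_NONE)
        cn=max(cs,key=len)[:,0,:].astype(float)
        W=np.array([onz(c,p,z)[:2] for p in cn])
        (x,y),(w,h),a=cv2.minAreaRect((W*1000).astype(np.float32))
        print("px",ce[i].round(),"bbox",st[i,:4],"centre mm",round(x,1),round(y,1),"size",round(w,1),round(h,1),"angle",round(a,1))
E
python3 - <<'E'
from h import *
c=dict(np.load("w1.npz"))
lid(c,(50,80,30),(85,255,255),.054)
f=lambda p,z:onz(c,p,z).round(4)
print("rib ctr",f((323,223),.076),"ends",f((324,182),.076),f((323,264),.076))
E
```

```text
px [323. 215.] bbox [276 152  94 128] centre mm 405.2 310.7 size 126.7 87.2 angle 8.9
rib ctr [0.4033 0.3102 0.076 ] ends [0.3666 0.3056 0.076 ] [0.4427 0.316  0.076 ]
```

Run:
```python
import plant
print([n for n in dir(plant) if not n.startswith("__")])
print(getattr(plant,"tip_extent",None))
from h import *
plan([.4045,.3107,.10],98.9)
```

```text
['Unreachable', 'get_state', 'place_of', 'read_camera', 'sign_off', 'tip_extent', 'trace']
0.017
t 2.6 pos [0.3996 0.308  0.2483] open 0.505 F [-0.8 -0.3 -0.6]
shift cm (tool axes now): [-0.53  0.2  14.83]
turn deg: [ 0.   -0.   -0.41] ; shift if turned first: [-0.53  0.19 14.83] q6 -1.26
```

```bash
python3 -m crank '[[0,-0.5,0.2,4.5,0,0,-0.4],[0,0,0,4.5,0,0,0],[0,0,0,4.5,0,0,0],[0,0,0,2,0,0,0],[0,0,0,1.5,0,0,0]]'; python3 -m crank '[[0,0,0,0,0,0,0],[0,0,0,0,0,0,0]]'
python3 - <<'E'
from h import *
plan([.4045,.3107,.0735],98.9)
c=read_camera("wrist"); cv2.imwrite("pics/w2.png",c["color"][:,:,::-1])
E
```

```text
time: 3.1
eef_pos: [0.4028, 0.31, 0.0757]
tcp_rot: [-0.078, 0.997, -0.001, -0.002]
contact_force: [0.7, 0.0, 0.6]
opening: 0.498
time: 3.3
eef_pos: [0.4045, 0.3108, 0.0786]
tcp_rot: [-0.078, 0.997, 0.0, 0.0]
contact_force: [-0.2, -0.0, 0.7]
opening: 0.5
t 3.3 pos [0.4045 0.3108 0.0786] open 0.5 F [-0.2 -0.   0.7]
shift cm (tool axes now): [-0.   -0.01  0.51]
turn deg: [0.   0.   0.02] ; shift if turned first: [-0.   -0.01  0.51] q6 -1.27
```

View pics/w2.png

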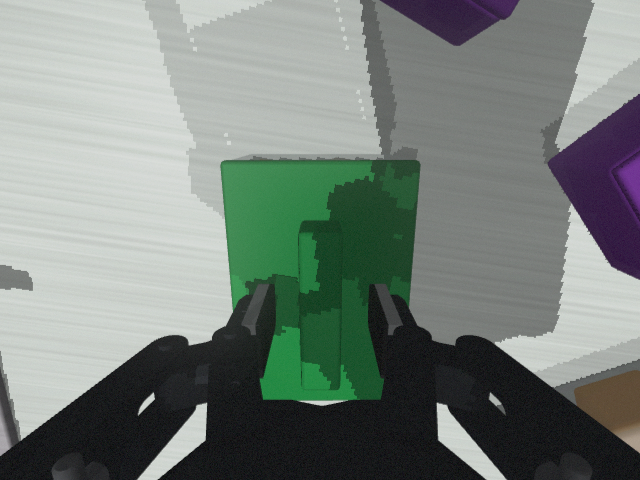

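```bash
python3 -m crank '[[0,0,0,0.5,0,0,0],[0.9,0,0,0,0,0,0],[0.9,0,0,0,0,0,0],[0.9,0,0,0,0,0,0],[0.9,0,0,0,0,0,0]]' 55; python3 -m crank '[[0.9,0,0,0,0,0,0],[0.9,0,0,0,0,0,0],[0.9,0,0,-2,0,0,0],[0.9,0,0,-4,0,0,0],[0.9,0,0,0,0,0,0]]'
python3 - <<'E'
from h import *
plan([.4045,.3107,.30],98.9)
c=read_camera("wrist"); cv2.imwrite("pics/w3.png",c["color"][:,:,::-1])
E
```

```text
time: 3.85
eef_pos: [0.4045, 0.3104, 0.0739]
tcp_rot: [-0.078, 0.997, -0.0, 0.0]
contact_force: [-0.4, -3.7, 4.3]
opening: 0.196
time: 4.35
eef_pos: [0.4068, 0.3124, 0.1372]
tcp_rot: [-0.078, 0.997, 0.002, 0.004]
contact_force: [1.4, 0.9, -3.7]
opening: 0.197
t 4.35 pos [0.4068 0.3124 0.1372] open 0.197 F [ 1.4  0.9 -3.7]
shift cm (tool axes now): [  0.11  -0.07 -16.28]
turn deg: [0.22 0.51 0.01] ; shift if turned first: [  0.25  -0.13 -16.28] q6 -1.27
```

View pics/w3.png

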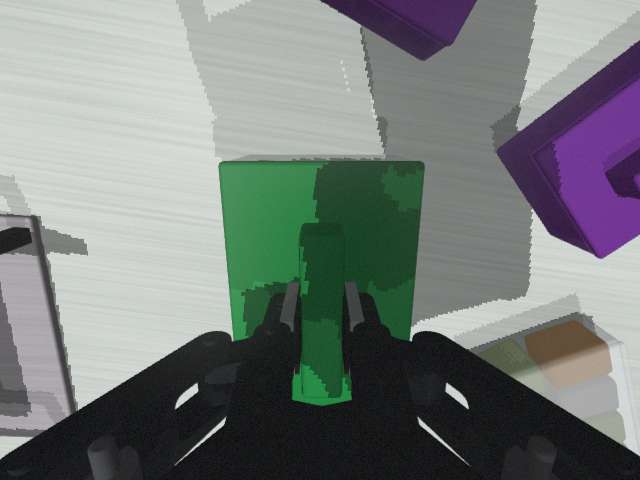

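Run:
```python
from h import *
c=read_camera("top")
P=[onz(c,(290+u/3.4,120+v/3.4),.118)[:2]*1000 for u,v in ((165,155),(607,108),(633,305),(185,362))]
P=np.array(P);print(P.round(1),"ctr",P.mean(0).round(1)); 
for i in range(4):
    d=P[(i+1)%4]-P[i]; print(np.linalg.norm(d).round(1),np.degrees(np.arctan2(d[1],d[0])).round(1))
lid(c,(0,170,80),(6,255,255),.112); print("blue");lid(c,(105,150,60),(125,255,255),.13); print("org");lid(c,(8,150,80),(16,255,255),.066,mina=500);
s=read_camera("scene"); np.savez("s.npz",**s); np.savez("t.npz",**c)
b=cv2.resize(s["color"][220:350,80:340,::-1],None,fx=3,fy=3,interpolation=cv2.INTER_CUBIC);cv2.imwrite("pics/scB.png",b)
```

```text
[[ 615.9   35.9]
 [ 650.2 -280.9]
 [ 507.4 -295.1]
 [ 467.1   22.6]] ctr [ 560.2 -129.4]
318.7 -83.8
143.5 -174.3
320.3 97.2
149.5 5.1
px [449. 183.] bbox [429 156  42  55] centre mm 574.5 -233.6 size 128.8 87.5 angle 6.7
blue
px [ 89. 134.] bbox [51 93 77 83] centre mm 690.4 634.4 size 151.1 185.3 angle 78.5
px [492. 178.] bbox [483 137  18  84] centre mm 582.6 -335.8 size 204.2 28.0 angle 5.7
org
px [362. 196.] bbox [344 171  38  51] centre mm 552.0 -24.7 size 125.4 86.2 angle 4.8
```

View pics/scB.png

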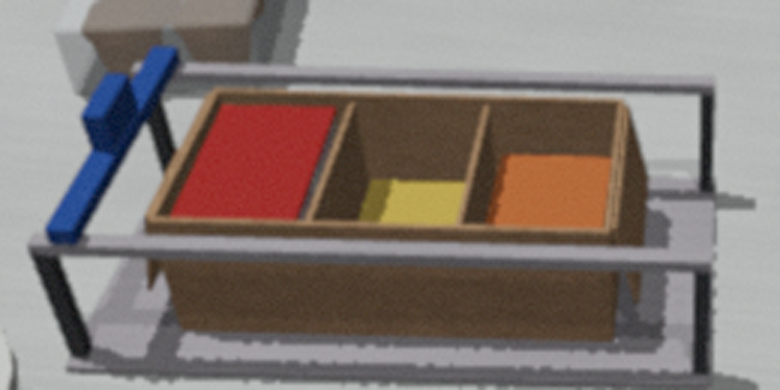

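```bash
python3 -m crank '[[0.9,0,0,-3,0,0,0],[0.9,0,0,-4.8,0,0,0],[0.9,0,0,-4.8,0,0,0],[0.9,0,0,-4.8,0,0,0],[0.9,-0.8,-2,-2,0,0,0]]'; python3 -m crank '[[0.9,-1.6,-4.3,0,0,0,0],[0.9,-1.6,-4.3,0,0,0,0],[0.9,-1.6,-4.3,0,0,0,0],[0.9,-1.6,-4.3,0,0,0,0],[0.9,-1.6,-4.3,0,0,0,0]]'; python3 -m crank '[[0.9,-1.6,-4.3,0,0,0,0],[0.9,-1.6,-4.3,0,0,0,0],[0.9,-1.6,-4.3,0,0,0,0],[0.9,-1.6,-4.3,0,0,0,0],[0.9,-1.6,-4.3,0,0,0,0]]';python3 -m crank '[[0.9,-0.8,-2.2,0,0,0,0],[0.9,0,0,0,0,0,1.5],[0.9,0,0,0,0,0,1.4],[0.9,0,0,0,0,0,0],[0.9,0,0,0,0,0,0]]'
python3 - <<'E'
from h import *
plan([.56,-.129,.30],96)
c=read_camera("wrist"); cv2.imwrite("pics/w4.png",c["color"][:,:,::-1]); np.savez("w4.npz",**c)
E
```

```text
time: 5.0
eef_pos: [0.4153, 0.2938, 0.3303]
tcp_rot: [-0.079, 0.997, 0.002, 0.002]
contact_force: [0.0, -1.0, -3.9]
opening: 0.195
time: 5.5
eef_pos: [0.5273, 0.0906, 0.3235]
tcp_rot: [-0.078, 0.997, 0.001, -0.003]
contact_force: [0.4, 0.3, -4.6]
opening: 0.194
time: 6.0
eef_pos: [0.6399, -0.1092, 0.3227]
tcp_rot: [-0.078, 0.997, 0.002, -0.003]
contact_force: [0.1, 0.9, -4.3]
opening: 0.195
time: 6.5
eef_pos: [0.651, -0.127, 0.3266]
tcp_rot: [-0.053, 0.999, 0.0, -0.001]
contact_force: [0.3, 0.7, -4.2]
opening: 0.198
t 6.5 pos [ 0.651  -0.127   0.3266] open 0.198 F [ 0.3  0.7 -4.2]
shift cm (tool axes now): [9.06 0.76 2.67]
turn deg: [ 0.05 -0.06  0.12] ; shift if turned first: [9.07 0.75 2.66] q6 -2.02
```

View pics/w4.png

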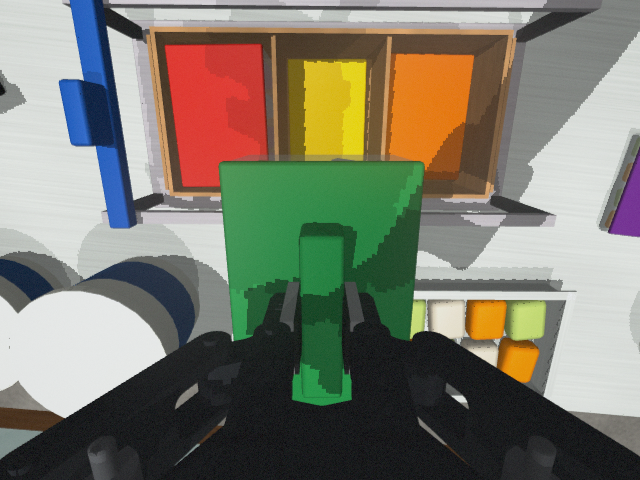

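Run:
```python
from h import *
c=dict(np.load("w4.npz")); im=c["color"][:,:,::-1]
b=cv2.resize(im[10:220,130:340],None,fx=2.8,fy=2.8,interpolation=cv2.INTER_CUBIC)
d=cv2.resize(im[10:220,330:540],None,fx=2.8,fy=2.8,interpolation=cv2.INTER_CUBIC)
cv2.imwrite("pics/w4a.png",b);cv2.imwrite("pics/w4b.png",d)
```

```text
(no output)
```

View pics/w4a.png

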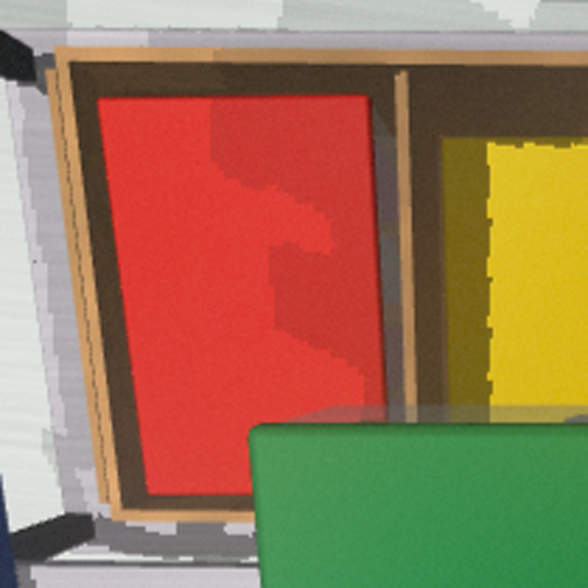

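View pics/w4b.png

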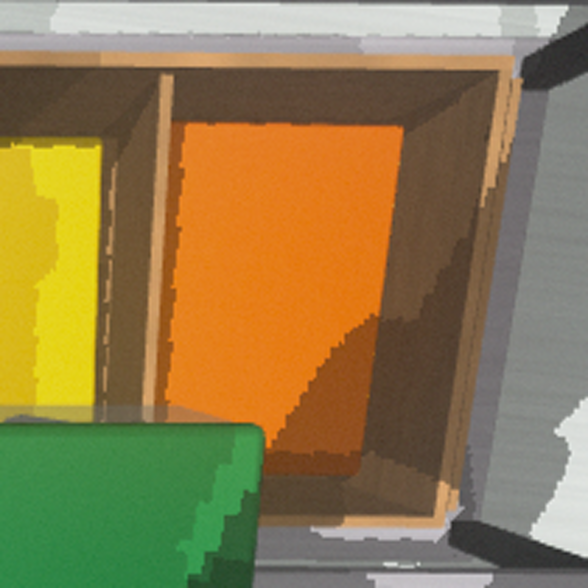

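```bash
cat >> h.py <<'E'
from scipy.optimize import least_squares
def fitstand(c,L,px,z=.118):
    """L local xy (m), px pixels; returns x,y,yaw by reprojection with small z fixed"""
    L=np.array(L);px=np.array(px)
    def r(v):
        a=v[2];Rm=np.array([[np.cos(a),-np.sin(a)],[np.sin(a),np.cos(a)]])
        return (proj(c,np.c_[L@Rm.T+v[:2],np.full(len(L),z)])-px).ravel()
    s=least_squares(r,[.56,-.129,.1],loss="soft_l1"); print("xy",s.x[:2].round(4),"yaw",np.degrees(s.x[2]).round(2)); print(s.fun.reshape(-1,2).round(1).tolist()); return s.x
E
python3 - <<'E'
from h import *
c=dict(np.load("w4.npz"))
a=lambda u,v:(130+u/2.8-.3,10+v/2.8-.3); b=lambda u,v:(330+u/2.8-.3,10+v/2.8-.3)
L=[(-.074,-.158),(.074,-.158),(-.074,.158),(.074,.158)]
px=[a(55,47),a(112,520),b(515,57),b(445,525)]
fitstand(c,L,px)
L2=[(-.070,-.154),(.070,-.154),(-.070,.154),(.070,.154)]
p2=[a(70,62),a(122,510),b(500,70),b(437,514)]
fitstand(c,L2,p2); fitstand(c,L+L2,px+p2)
fitstand(c,L+L2,px+p2,.116)
lid(c,(0,170,60),(5,255,255),.112)
t=dict(np.load("t.npz"))
fitstand(t,L,[(290+u/3.4,120+v/3.4) for u,v in ((185,362),(165,155))][::1] and [(290+633/3.4,120+305/3.4),(290+607/3.4,120+108/3.4),(290+185/3.4,120+362/3.4),(290+165/3.4,120+155/3.4)])
# box in hand: lid position in wrist at current z
s=get_state(); z=s["eef_pos"][2]-.0735+.054
lid(c,(50,80,30),(85,255,255),z,mina=3000); print(s["eef_pos"])
print("rib", onz(c,(322,236),z+.022), onz(c,(322,396),z+.022))
print("lidfar",onz(c,(220.5,161.5),z),onz(c,(424,161.5),z))
E
```

```text
xy [ 0.563  -0.1273] yaw 5.67
[[-0.1, -0.3], [0.3, 0.5], [0.1, -0.6], [-0.3, 0.9]]
xy [ 0.5629 -0.1271] yaw 5.75
[[-0.2, -0.2], [0.5, 0.2], [0.2, -0.4], [-0.6, 0.5]]
xy [ 0.5629 -0.1272] yaw 5.71
[[-0.1, -0.2], [0.4, 0.6], [0.2, -0.8], [-0.1, 0.8], [-0.2, -0.3], [0.4, 0.1], [0.2, -0.3], [-0.7, 0.7]]
xy [ 0.5627 -0.1272] yaw 5.71
[[1.0, 0.1], [1.2, -0.1], [-1.0, -0.5], [-1.0, 0.1], [0.9, -0.0], [1.2, -0.5], [-0.9, -0.0], [-1.6, 0.0]]
px [216. 106.] bbox [165  44 103 143] centre mm 574.5 -231.5 size 127.0 87.6 angle 6.6
xy [ 0.5599 -0.1294] yaw 6.46
[[-0.1, 1.3], [-1.2, -0.4], [1.4, -0.6], [0.0, 0.1]]
px [321. 253.] bbox [219 161 205 245] centre mm 650.7 -126.9 size 124.9 86.2 angle 6.1
[ 0.6510708  -0.12705659  0.32708026]
rib [ 0.61445937 -0.13056302  0.32958026] [ 0.68741635 -0.12273764  0.32958026]
lidfar [ 0.59325996 -0.1752884   0.30758026] [ 0.58426604 -0.09092472  0.30758026]
```

```bash
python3 -c "
from h import *
plan([.562,-.1278,.215],95.7)"
```

```text
t 6.55 pos [ 0.6511 -0.1271  0.3271] open 0.194 F [ 0.3  0.2 -4.1]
shift cm (tool axes now): [ 8.86  0.87 11.21]
turn deg: [ 0.03 -0.02  0.42] ; shift if turned first: [ 8.87  0.81 11.21] q6 -2.02
```

```bash
python3 -m crank '[[0.9,2.2,0.2,0,0,0,0.4],[0.9,3.5,0.3,2,0,0,0],[0.9,2.4,0.2,4,0,0,0],[0.9,0.8,0.1,4,0,0,0],[0.9,0,0,1.2,0,0,0]]'; python3 -m crank '[[0.9,0,0,0,0,0,0],[0.9,0,0,0,0,0,0],[0.9,0,0,0,0,0,0]]'
python3 - <<'E'
from h import *
plan([.562,-.1278,.1095],95.7)
for n in ("wrist","scene","top"):
    c=read_camera(n); cv2.imwrite(f"pics/{n}5.png",c["color"][:,:,::-1]); np.savez(n+"5.npz",**c)
    if n=="scene": cv2.imwrite("pics/scene5c.png",cv2.resize(c["color"][150:350,80:340,::-1],None,fx=3,fy=3))
E
```

```text
time: 7.05
eef_pos: [0.558, -0.1272, 0.2103]
tcp_rot: [-0.049, 0.999, 0.002, -0.004]
contact_force: [-0.3, 1.2, -4.7]
opening: 0.198
time: 7.35
eef_pos: [0.5643, -0.1298, 0.2187]
tcp_rot: [-0.049, 0.999, -0.001, 0.003]
contact_force: [-0.5, -0.7, -4.9]
opening: 0.197
t 7.35 pos [ 0.5643 -0.1298  0.2187] open 0.197 F [-0.5 -0.7 -4.9]
shift cm (tool axes now): [ 0.27  0.26 10.92]
turn deg: [-0.16  0.3  -0.04] ; shift if turned first: [ 0.21  0.23 10.92] q6 -2.07
```

View pics/wrist5.png

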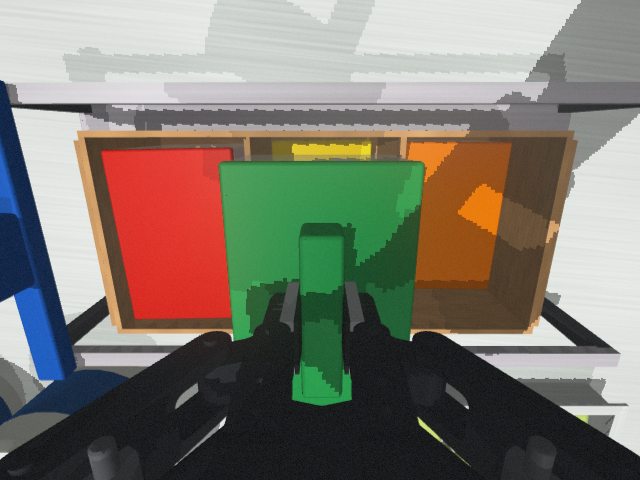

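View pics/scene5c.png

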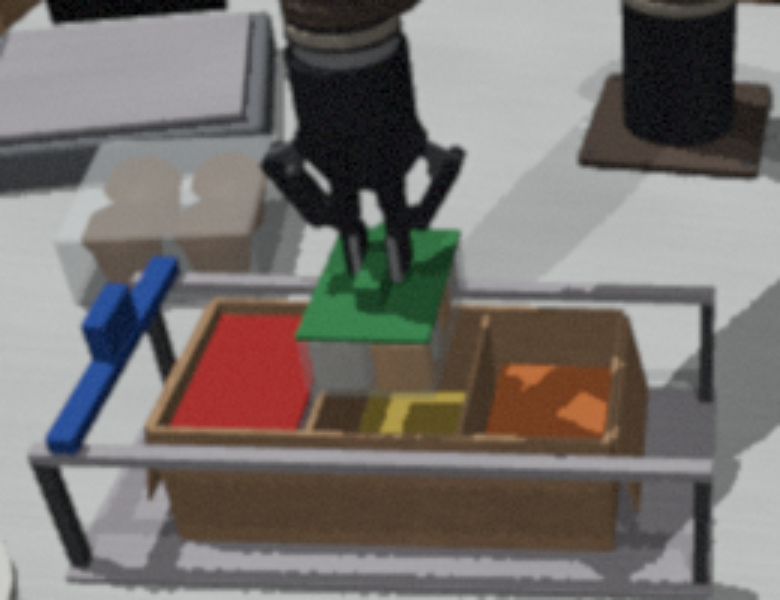

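Run:
```python
from h import *
c=dict(np.load("wrist5.npz"))
im=c["color"][:,:,::-1]
cv2.imwrite("pics/w5q.png",np.vstack([np.hstack([cv2.resize(im[y:y+48,x:x+64],None,fx=6,fy=6) for x in (60,530)]) for y in (115,300)]))
plan([.562,-.1278,.1095],95.7)
```

```text
t 7.5 pos [ 0.5633 -0.1296  0.2174] open 0.199 F [ 0.2 -0.2 -5.1]
shift cm (tool axes now): [ 0.15  0.22 10.79]
turn deg: [-0.1   0.18 -0.06] ; shift if turned first: [ 0.11  0.2  10.79] q6 -2.07
```

View pics/w5q.png

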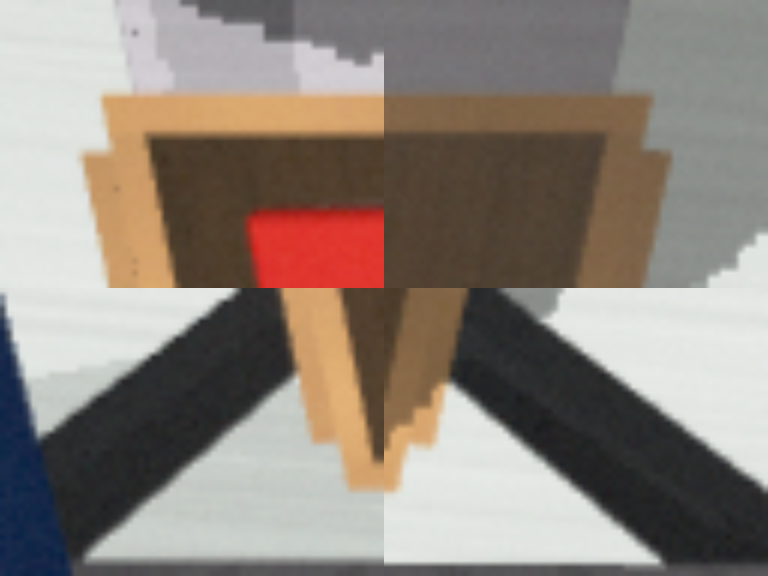

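Run:
```python
from h import *
c=dict(np.load("wrist5.npz"))
o=.5
L=[(-.074,-.158),(-.074,.158),(.074,-.158),(.074,.158),(-.070,-.154),(-.07,.154),(.07,-.154)]
p=[(77.2,130.8),(574.7,130.8),(118,333.7),(532.7,333.7),(84.7,137.2),(567,137.2),(123.3,329)]
x=fitstand(c,L,np.array(p)-o)
z=get_state()["eef_pos"][2]-.0735+.054
A=onz(c,(220.5,161.5),z);B=onz(c,(424,161.5),z); d=B-A; yaw=np.arctan2(-d[0],d[1]); ctr=(A+B)/2+.064*np.array([np.cos(yaw),np.sin(yaw),0])
print("box",ctr,np.degrees(yaw),np.linalg.norm(d))
```

```text
xy [ 0.563  -0.1276] yaw 5.65
[[-0.2, -0.0], [0.4, -0.2], [0.2, 0.1], [-0.2, 0.4], [-0.1, 0.1], [0.4, -0.1], [-0.7, 0.2]]
box [ 0.5660388  -0.12931547  0.19786345] 5.638054188634138 0.08570119157948573
```

```bash
python3 -m crank '[[0.9,0.15,0.2,1,0,0,0],[0.9,0,0,2,0,0,0],[0.9,0,0,2,0,0,0],[0.9,0,0,1,0,0,0],[0.9,0,0,0,0,0,0]]'; python3 -c "
from h import *
plan([.5615,-.128,.1095],95.7)"
```

```text
time: 8.0
eef_pos: [0.5589, -0.1268, 0.1528]
tcp_rot: [-0.049, 0.999, 0.001, -0.002]
contact_force: [-0.3, 0.9, -4.6]
opening: 0.195
t 8.0 pos [ 0.5589 -0.1268  0.1528] open 0.195 F [-0.3  0.9 -4.6]
shift cm (tool axes now): [-0.27 -0.16  4.33]
turn deg: [ 0.14 -0.25 -0.07] ; shift if turned first: [-0.25 -0.15  4.33] q6 -2.07
```

```bash
python3 -m crank '[[0.9,0,0,0,0,0,0],[0.9,0,0,0,0,0,0],[0.9,0,0,0,0,0,0],[0.9,0,0,0,0,0,0]]'; python3 -c "
from h import *
plan([.5615,-.128,.1095],95.7)
c=read_camera('wrist'); cv2.imwrite('pics/w6.png',c['color'][:,:,::-1])"
```

```text
time: 8.4
eef_pos: [0.5609, -0.1276, 0.1563]
tcp_rot: [-0.049, 0.999, -0.0, 0.001]
contact_force: [-0.5, 1.0, -4.7]
opening: 0.195
t 8.4 pos [ 0.5609 -0.1276  0.1563] open 0.195 F [-0.5  1.  -4.7]
shift cm (tool axes now): [-0.05 -0.04  4.68]
turn deg: [-0.05  0.09 -0.07] ; shift if turned first: [-0.06 -0.04  4.68] q6 -2.07
```

View pics/w6.png

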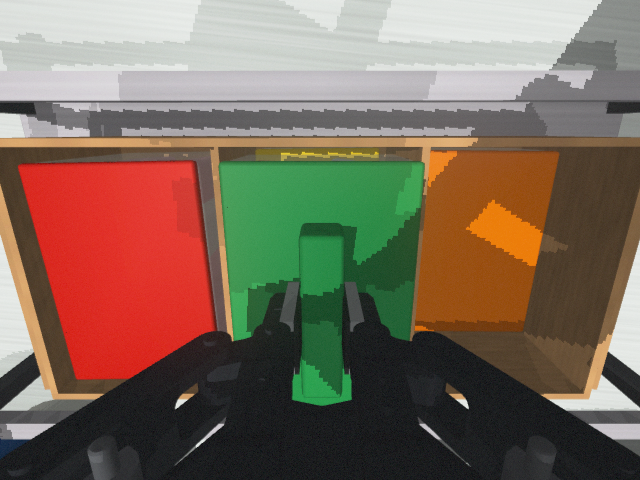

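```bash
python3 -m crank '[[0.9,0,0,1.5,0,0,0],[0.9,0,0,1.5,0,0,0],[0.9,0,0,1,0,0,0],[0.9,0,0,0,0,0,0],[0.9,0,0,0,0,0,0]]'; python3 -m crank '[[0.9,0,0,0,0,0,0],[0.9,0,0,0.2,0,0,0],[0.9,0,0,0.2,0,0,0],[0.9,0,0,0,0,0,0]]';python3 -c "
from h import *
plan([.5615,-.128,.1095],95.7)"
```

```text
time: 8.95
eef_pos: [0.5599, -0.1273, 0.1144]
tcp_rot: [-0.049, 0.999, 0.0, -0.001]
contact_force: [-0.5, -0.3, -4.1]
opening: 0.193
time: 9.35
eef_pos: [0.5602, -0.1274, 0.1113]
tcp_rot: [-0.049, 0.999, 0.0, -0.0]
contact_force: [-0.6, 0.2, -5.1]
opening: 0.194
t 9.35 pos [ 0.5602 -0.1274  0.1113] open 0.194 F [-0.6  0.2 -5.1]
shift cm (tool axes now): [-0.12 -0.07  0.18]
turn deg: [ 0.   -0.01 -0.07] ; shift if turned first: [-0.12 -0.07  0.18] q6 -2.07
```

```bash
python3 -m crank '[[0.9,0,0,0.1,0,0,0],[0.9,0,0,0.1,0,0,0],[0.9,0,0,0,0,0,0]]';python3 -m crank '[[0.9,0,0,0.1,0,0,0],[0.9,0,0,0,0,0,0]]'
```

```text
time: 9.65
eef_pos: [0.5605, -0.1276, 0.1099]
tcp_rot: [-0.049, 0.999, -0.0, 0.0]
contact_force: [-2.0, 0.0, -1.0]
opening: 0.196
time: 9.85
eef_pos: [0.5605, -0.1277, 0.1099]
tcp_rot: [-0.049, 0.999, -0.0, -0.0]
contact_force: [-4.3, -0.6, 5.7]
opening: 0.201
```

```bash
python3 -m crank '[[0.9,0,0,-0.1,0,0,0],[0.4,0,0,0,0,0,0],[0.2,0,0,0,0,0,0],[0.1,0,0,0,0,0,0],[0.1,0,0,0,0,0,0]]'; python3 -m crank '[[0.1,0,0,-2,0,0,0],[0.1,0,0,-4,0,0,0],[0.1,0,0,-4.8,0,0,0],[0.1,0,0,-4.8,0,0,0],[0.1,0,0,0,0,0,0]]'
python3 - <<'E'
from h import *
plan([.59,.298,.27],90)
c=read_camera("wrist"); cv2.imwrite("pics/w7.png",c["color"][:,:,::-1]); np.savez("w7.npz",**c)
E
```

```text
time: 10.35
eef_pos: [0.5607, -0.1275, 0.1094]
tcp_rot: [-0.049, 0.999, -0.0, 0.0]
contact_force: [-0.8, 0.3, 0.4]
opening: 0.449
time: 10.85
eef_pos: [0.5642, -0.1289, 0.275]
tcp_rot: [-0.049, 0.999, -0.004, 0.008]
contact_force: [1.1, 0.0, 0.9]
opening: 0.45
t 10.85 pos [ 0.5642 -0.1289  0.275 ] open 0.45 F [1.1 0.  0.9]
shift cm (tool axes now): [-6.76 42.23  0.26]
turn deg: [-0.42  0.88  5.64] ; shift if turned first: [-2.58 42.69  0.5 ] q6 -2.07
```

View pics/w7.png

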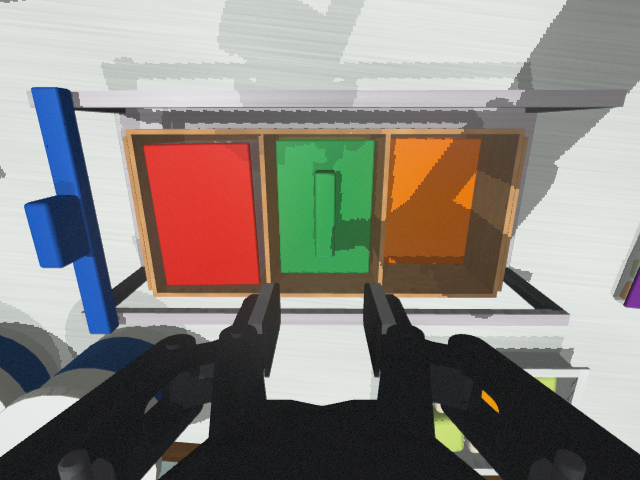

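```bash
python3 -m crank '[[0,-0.5,3,0,0,0,0],[0,-0.8,4.8,0,0,0,0],[0,-0.8,4.8,0,0,0,0],[0,-0.8,4.8,0,0,0,0],[0,-0.8,4.8,0,0,0,0]]';  python3 -m crank '[[0,-0.8,4.8,0,0,0,0],[0,-0.8,4.8,0,0,0,0],[0,-0.8,4.8,0,0,0,0],[0,-0.7,4.6,2,0,0,0],[0,0,1,1,0,0,5.6]]'; python3 -m crank '[[0,0,0,0,0,0,0],[0,0,0,0,0,0,0],[0,0,0,0,0,0,0],[0,0,0,0,0,0,0]]'
python3 - <<'E'
from h import *
plan([.596,.298,.10],90)
c=read_camera("wrist"); cv2.imwrite("pics/w8.png",c["color"][:,:,::-1]); np.savez("w8.npz",**c)
lid(c,(130,80,30),(160,255,255),.024)
E
```

```text
time: 11.4
eef_pos: [0.5745, 0.0989, 0.2633]
tcp_rot: [-0.049, 0.999, 0.0, -0.001]
contact_force: [2.1, -0.2, -0.3]
opening: 0.502
time: 11.9
eef_pos: [0.5848, 0.3027, 0.2319]
tcp_rot: [-0.001, 1.0, 0.0, -0.002]
contact_force: [0.6, -0.9, -0.2]
opening: 0.5
time: 12.3
eef_pos: [0.5873, 0.2974, 0.2365]
tcp_rot: [0.0, 1.0, 0.0, 0.001]
contact_force: [0.2, 0.1, -0.3]
opening: 0.497
t 12.3 pos [0.5873 0.2974 0.2365] open 0.497 F [ 0.2  0.1 -0.3]
shift cm (tool axes now): [-0.85  0.05 13.66]
turn deg: [ 0.02  0.08 -0.03] ; shift if turned first: [-0.87  0.06 13.65] q6 -1.26
px [324. 215.] bbox [280 156  90 121] centre mm 598.0 300.2 size 87.1 126.5 angle 89.5
```

View pics/w8.png

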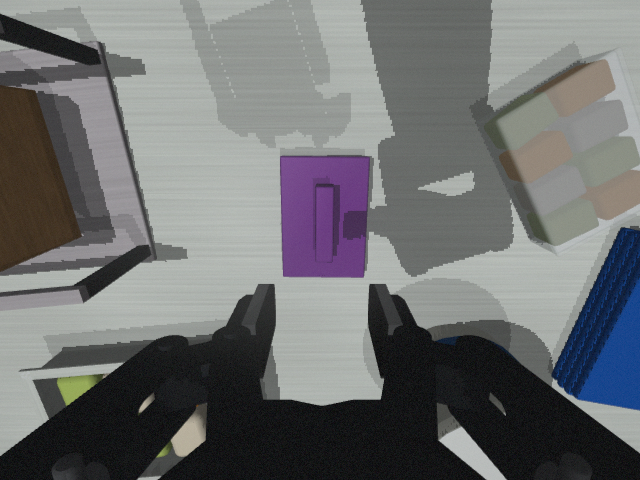

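```bash
python3 -m crank '[[0,-0.5,0.1,3,0,0,0.4],[0,-0.5,0.2,4.5,0,0,0],[0,0,0,4.5,0,0,0],[0,0,0,4,0,0,0],[0,0,0,2,0,0,0]]'; python3 -m crank '[[0,0,0,0,0,0,0],[0,0,0,0,0,0,0],[0,0,0,0,0,0,0]]';python3 - <<'E'
from h import *
plan([.598,.3002,.0435],89.6)
c=read_camera("wrist"); cv2.imwrite("pics/w9.png",c["color"][:,:,::-1])
E
```

```text
time: 12.85
eef_pos: [0.5946, 0.2999, 0.0513]
tcp_rot: [0.004, 1.0, -0.001, -0.003]
contact_force: [-0.2, 0.5, -0.7]
opening: 0.499
time: 13.15
eef_pos: [0.5986, 0.3019, 0.0586]
tcp_rot: [0.003, 1.0, 0.001, 0.002]
contact_force: [0.7, 0.0, 0.5]
opening: 0.5
t 13.15 pos [0.5986 0.3019 0.0586] open 0.5 F [0.7 0.  0.5]
shift cm (tool axes now): [ 0.06 -0.17  1.5 ]
turn deg: [0.09 0.27 0.01] ; shift if turned first: [ 0.06 -0.17  1.51] q6 -1.25
```

View pics/w9.png

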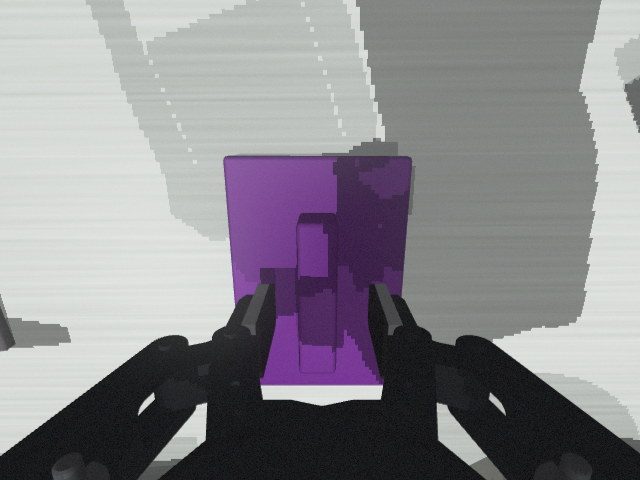

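```bash
python3 -m crank '[[0,0,-0.1,0.8,0,0,0],[0,0,0,0.4,0,0,0],[0,0,0,0,0,0,0],[0,0,0,0,0,0,0]]'; python3 -c "
from h import *
plan([.598,.3002,.0435],89.6)"
```

```text
time: 13.6
eef_pos: [0.5963, 0.3005, 0.0433]
tcp_rot: [0.003, 1.0, -0.0, -0.0]
contact_force: [0.2, -0.4, -0.8]
opening: 0.498
t 13.6 pos [0.5963 0.3005 0.0433] open 0.498 F [ 0.2 -0.4 -0.8]
shift cm (tool axes now): [-0.17 -0.03 -0.02]
turn deg: [-0.01 -0.03  0.03] ; shift if turned first: [-0.17 -0.03 -0.02] q6 -1.25
```

```bash
python3 -m crank '[[0.9,-0.2,0,0,0,0,0],[0.9,0,0,0,0,0,0],[0.9,0,0,0,0,0,0],[0.9,0,0,0,0,0,0],[0.9,0,0,0,0,0,0]]' 55; python3 -m crank '[[0.9,0,0,0,0,0,0],[0.9,0,0,0,0,0,0]]'; python3 -c "
from h import *
plan([.598,.3002,.0435],89.6)"; python3 -m crank '[[0.9,0,0,-2,0,0,0],[0.9,0,0,-4,0,0,0],[0.9,0,0,-4.8,0,0,0],[0.9,0,0,-4.8,0,0,0],[0.9,0,0,-4,0,0,0]]'; python3 -m crank '[[0.9,0,0,-3,0,0,-2],[0.9,0,0,0,0,0,-4.1],[0.9,0,0,0,0,0,0],[0.9,0,0,0,0,0,0]]'
python3 - <<'E'
from h import *
plan([.5629-.104*np.sin(.0995),-.1275+.104*np.cos(.0995),.25],95.7)
c=read_camera("wrist"); cv2.imwrite("pics/w10.png",c["color"][:,:,::-1])
E
```

```text
time: 14.1
eef_pos: [0.5991, 0.3007, 0.0441]
tcp_rot: [0.003, 1.0, 0.0, 0.001]
contact_force: [0.9, 0.3, 0.7]
opening: 0.198
time: 14.3
eef_pos: [0.5991, 0.3007, 0.0441]
tcp_rot: [0.003, 1.0, 0.0, 0.001]
contact_force: [1.2, 0.7, 1.3]
opening: 0.199
t 14.3 pos [0.5991 0.3007 0.0441] open 0.199 F [1.2 0.7 1.3]
shift cm (tool axes now): [ 0.11 -0.06  0.06]
turn deg: [0.03 0.08 0.03] ; shift if turned first: [ 0.11 -0.06  0.06] q6 -1.25
time: 14.8
eef_pos: [0.598, 0.3004, 0.2411]
tcp_rot: [0.003, 1.0, -0.0, -0.0]
contact_force: [1.0, 0.0, -2.7]
opening: 0.192
time: 15.2
eef_pos: [0.5975, 0.3002, 0.2672]
tcp_rot: [-0.049, 0.999, -0.001, -0.002]
contact_force: [-0.3, -0.6, -1.6]
opening: 0.195
t 15.2 pos [0.5975 0.3002 0.2672] open 0.195 F [-0.3 -0.6 -1.6]
shift cm (tool axes now): [  7.65 -31.82   1.78]
turn deg: [-0.05 -0.25 -0.05] ; shift if turned first: [  7.69 -31.82   1.72] q6 -1.36
```

View pics/w10.png

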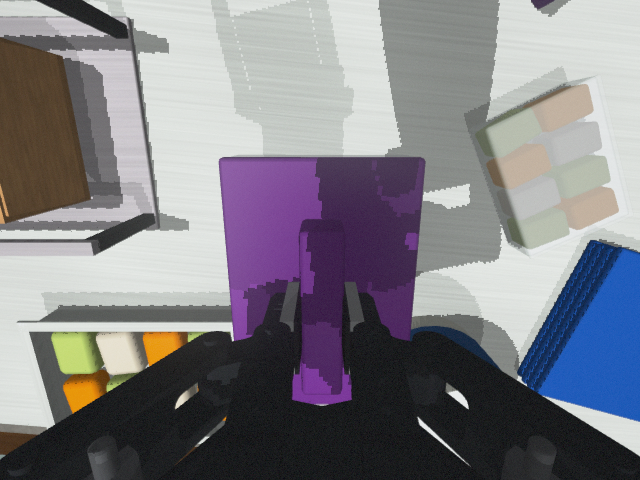

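```bash
python3 -m crank '[[0.9,0.5,-2,0,0,0,0],[0.9,1,-4,0,0,0,0],[0.9,1.1,-4.6,0,0,0,0],[0.9,1.1,-4.6,0,0,0,0],[0.9,1.1,-4.6,0,0,0,0]]'; python3 -m crank '[[0.9,1.1,-4.6,0,0,0,0],[0.9,1.1,-4.6,0,0,0,0],[0.9,0.7,-2.8,1.5,0,0,0],[0.9,0,0,0,0,0,0],[0.9,0,0,0,0,0,0]]'; python3 -m crank '[[0.9,0,0,0,0,0,0],[0.9,0,0,0,0,0,0],[0.9,0,0,0,0,0,0]]'
python3 - <<'E'
from h import *
T=[.563-.104*np.sin(.0995),-.1275+.104*np.cos(.0995),.20]
print(T); plan(T,95.7)
c=read_camera("wrist"); cv2.imwrite("pics/w11.png",c["color"][:,:,::-1]); np.savez("w11.npz",**c)
z=get_state()["eef_pos"][2]-.0441+.024
for u,v,r in ((220,424,157),):
    A=onz(c,(u,r),z);B=onz(c,(v,r),z); d=B-A; yaw=np.arctan2(-d[0],d[1]); ctr=(A+B)/2+.064*np.array([np.cos(yaw),np.sin(yaw),0])
    print("box",ctr,np.degrees(yaw),np.linalg.norm(d))
E
```

```text
time: 15.75
eef_pos: [0.5693, 0.0972, 0.2676]
tcp_rot: [-0.05, 0.999, 0.0, -0.002]
contact_force: [1.4, -0.3, -1.9]
opening: 0.2
time: 16.25
eef_pos: [0.5528, -0.0237, 0.2528]
tcp_rot: [-0.049, 0.999, 0.001, -0.002]
contact_force: [0.4, -0.7, -1.1]
opening: 0.201
time: 16.55
eef_pos: [0.554, -0.0225, 0.2549]
tcp_rot: [-0.051, 0.999, -0.0, 0.0]
contact_force: [-1.0, -0.8, -1.6]
opening: 0.196
[np.float64(0.5526690661810029), np.float64(-0.02401438840868987), 0.2]
t 16.55 pos [ 0.554  -0.0225  0.2549] open 0.196 F [-1.  -0.8 -1.6]
shift cm (tool axes now): [ 0.15 -0.14  5.49]
turn deg: [-0.    0.03  0.13] ; shift if turned first: [ 0.15 -0.14  5.49] q6 -1.9
box [ 0.55375167 -0.02213601  0.23477674] 5.791704198674807 0.08532933086876651
```

View pics/w11.png

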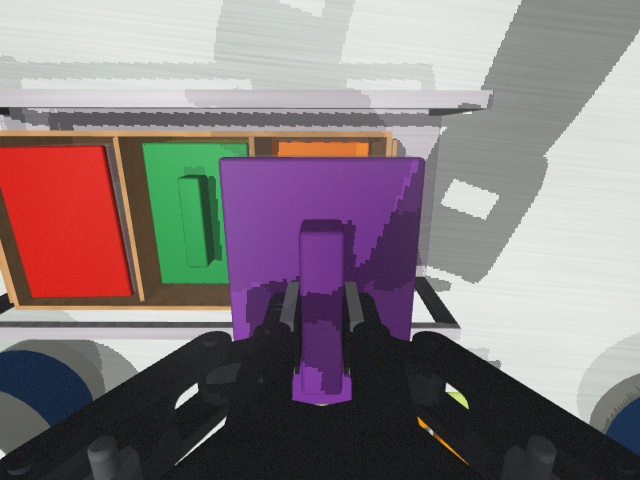

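```bash
python3 -m crank '[[0.9,0.1,-0.2,2,0,0,0.1],[0.9,0,0,3,0,0,0],[0.9,0,0,2,0,0,0],[0.9,0,0,0,0,0,0],[0.9,0,0,0,0,0,0]]'; python3 -m crank '[[0.9,0,0,0,0,0,0],[0.9,0,0,0,0,0,0],[0.9,0,0,0,0,0,0],[0.9,0,0,0,0,0,0]]'
python3 - <<'E'
from h import *
T=[.5527,-.024,.11]
plan(T,95.7)
c=read_camera("wrist"); cv2.imwrite("pics/w12.png",c["color"][:,:,::-1]); np.savez("w12.npz",**c)
im=c["color"][:,:,::-1]
z=get_state()["eef_pos"][2]-.0441+.024
for u,v,r in ((220,424,157),):
    A=onz(c,(u,r),z);B=onz(c,(v,r),z); d=B-A; yaw=np.arctan2(-d[0],d[1]); ctr=(A+B)/2+.064*np.array([np.cos(yaw),np.sin(yaw),0])
    print("box",ctr,np.degrees(yaw),np.linalg.norm(d))
E
```

```text
time: 17.1
eef_pos: [0.5532, -0.0253, 0.185]
tcp_rot: [-0.049, 0.999, 0.0, 0.0]
contact_force: [-0.3, 0.3, -0.9]
opening: 0.2
time: 17.5
eef_pos: [0.5533, -0.0257, 0.1854]
tcp_rot: [-0.049, 0.999, -0.0, 0.001]
contact_force: [1.0, -0.1, -1.4]
opening: 0.195
t 17.5 pos [ 0.5533 -0.0257  0.1854] open 0.195 F [ 1.  -0.1 -1.4]
shift cm (tool axes now): [0.05 0.18 7.54]
turn deg: [-0.03  0.07 -0.07] ; shift if turned first: [0.04 0.18 7.54] q6 -1.9
box [ 0.55304205 -0.02536311  0.16502816] 5.598191476326555 0.08542051651191954
```

View pics/w12.png

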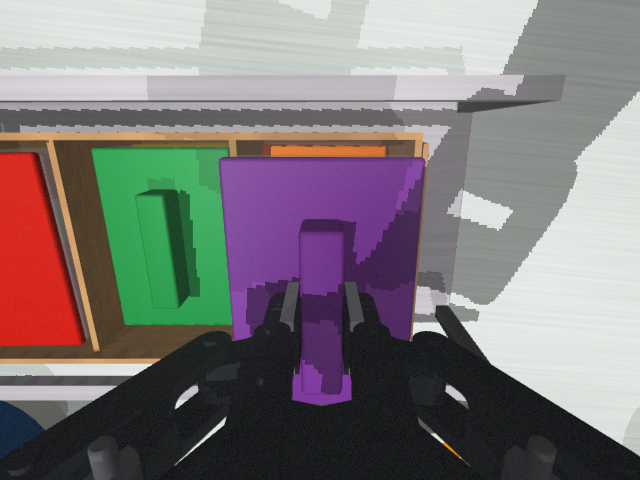

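```bash
python3 -m crank '[[0.9,0.05,0.14,0.5,0,0,0],[0.9,0,0,1,0,0,0],[0.9,0,0,1,0,0,0],[0.9,0,0,0.5,0,0,0],[0.9,0,0,0,0,0,0]]'; python3 -m crank '[[0.9,0,0,0,0,0,0],[0.9,0,0,0,0,0,0],[0.9,0,0,0,0,0,0]]'
python3 - <<'E'
from h import *
plan([.5527,-.024,.11],95.7)
c=read_camera("wrist"); cv2.imwrite("pics/w13.png",c["color"][:,:,::-1])
E
```

```text
time: 18.05
eef_pos: [0.5513, -0.0241, 0.1527]
tcp_rot: [-0.049, 0.999, 0.0, -0.002]
contact_force: [0.1, 0.7, -1.0]
opening: 0.197
time: 18.35
eef_pos: [0.5527, -0.0243, 0.1551]
tcp_rot: [-0.049, 0.999, -0.0, 0.001]
contact_force: [-0.3, -0.0, -2.6]
opening: 0.197
t 18.35 pos [ 0.5527 -0.0243  0.1551] open 0.197 F [-0.3 -0.  -2.6]
shift cm (tool axes now): [-0.    0.04  4.51]
turn deg: [-0.02  0.06 -0.07] ; shift if turned first: [-0.01  0.03  4.51] q6 -1.9
```

View pics/w13.png

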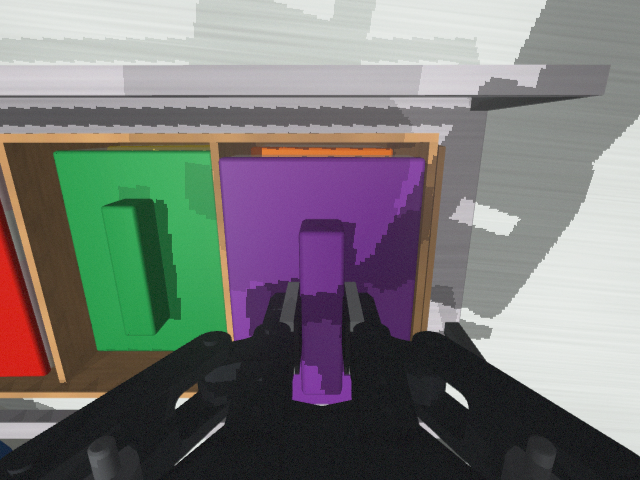

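```bash
python3 -m crank '[[0.9,0,0.03,1,0,0,0],[0.9,0,0,1.5,0,0,0],[0.9,0,0,1.2,0,0,0],[0.9,0,0,0,0,0,0],[0.9,0,0,0,0,0,0]]'; python3 -m crank '[[0.9,0,0,0,0,0,0],[0.9,0,0,0.2,0,0,0],[0.9,0,0,0.2,0,0,0],[0.9,0,0,0,0,0,0]]'
```

```text
time: 18.9
eef_pos: [0.5517, -0.0239, 0.1165]
tcp_rot: [-0.049, 0.999, 0.0, -0.001]
contact_force: [0.1, 0.1, -1.6]
opening: 0.201
time: 19.3
eef_pos: [0.5522, -0.0239, 0.1135]
tcp_rot: [-0.049, 0.999, 0.0, -0.0]
contact_force: [-0.7, 1.3, -1.2]
opening: 0.193
```

```bash
python3 -m crank '[[0.9,0,0,0.1,0,0,0],[0.9,0,0,0.1,0,0,0],[0.9,0,0,0,0,0,0]]';python3 -m crank '[[0.9,0,0,0.1,0,0,0],[0.9,0,0,0.1,0,0,0],[0.9,0,0,0,0,0,0]]'
```

```text
time: 19.6
eef_pos: [0.5522, -0.0239, 0.1114]
tcp_rot: [-0.049, 0.999, 0.0, -0.0]
contact_force: [0.7, 0.2, -1.7]
opening: 0.194
time: 19.9
eef_pos: [0.5524, -0.024, 0.11]
tcp_rot: [-0.049, 0.999, -0.0, 0.0]
contact_force: [-2.0, -0.2, 1.6]
opening: 0.198
```

Touched down (weight gone). Release, rise, look.

```bash
python3 -m crank '[[0.9,0,0,0.05,0,0,0],[0.4,0,0,0,0,0,0],[0.2,0,0,0,0,0,0],[0.1,0,0,0,0,0,0],[0.1,0,0,0,0,0,0]]'; python3 -m crank '[[0.1,0,0,-1.5,0,0,0],[0.1,0,0,-3,0,0,0],[0.1,0,0,-4.8,0,0,0],[0.1,0,0,-4.8,0,0,0],[0.1,0,-3,-2,0,0,0]]';python3 -m crank '[[0.1,0,-4.5,0,0,0,0],[0.1,0,-4,0,0,0,0],[0.1,0,0,0,0,0,0],[0.1,0,0,0,0,0,0],[0.1,0,0,0,0,0,0]]'
python3 - <<'E'
from h import *
T=np.array([.563,-.1275])+.210*np.array([np.sin(.0995),-np.cos(.0995)]); print(T)
plan([T[0],T[1],.27],95.7)
c=read_camera("wrist"); cv2.imwrite("pics/w14.png",c["color"][:,:,::-1]); np.savez("w14.npz",**c)
s=read_camera("scene"); cv2.imwrite("pics/s14.png",cv2.resize(s["color"][150:350,80:340,::-1],None,fx=3,fy=3))
for n in("wrist","scene"): print([(np.round(d["location"],1).tolist(),round(d["p"],2)) for d in place_of("gauge_grip",n)])
E
```

```text
time: 20.4
eef_pos: [0.5523, -0.024, 0.109]
tcp_rot: [-0.049, 0.999, -0.0, 0.0]
contact_force: [-0.2, 0.2, -0.2]
opening: 0.45
time: 20.9
eef_pos: [0.5571, -0.0524, 0.2777]
tcp_rot: [-0.051, 0.999, -0.001, 0.005]
contact_force: [0.2, -0.7, 0.7]
opening: 0.452
time: 21.4
eef_pos: [0.5634, -0.1376, 0.2704]
tcp_rot: [-0.049, 0.999, 0.0, 0.0]
contact_force: [0.5, 0.7, 0.1]
opening: 0.452
[ 0.58386054 -0.33646133]
t 21.4 pos [ 0.5634 -0.1376  0.2704] open 0.452 F [0.5 0.7 0.1]
shift cm (tool axes now): [ -0.07 -19.99   0.03]
turn deg: [ 0.02  0.01 -0.04] ; shift if turned first: [ -0.06 -19.99   0.04] q6 -2.08
[([45.8, 242.1], 0.94)]
[([115.2, 252.0], 0.88)]
```

View pics/w14.png

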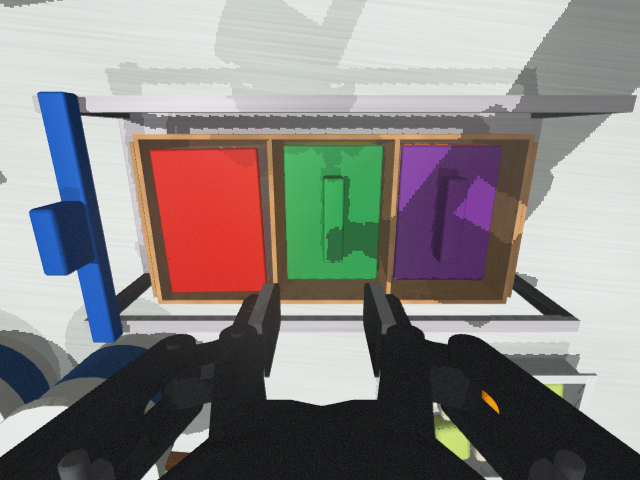

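View pics/s14.png

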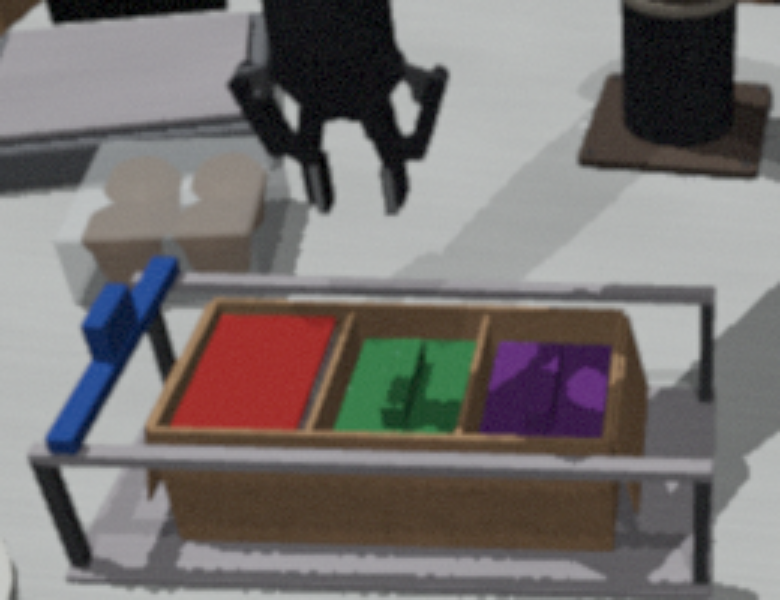

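```bash
python3 -m crank '[[0,0,-3,0,0,0,0],[0,0,-4.8,0,0,0,0],[0,0,-4.8,0,0,0,0],[0,0,-4.8,0,0,0,0],[0,0,-2.6,0,0,0,0]]';python3 -m crank '[[0,0,0,2,0,0,0],[0,0,0,2,0,0,0],[0,0,0,0,0,0,0],[0,0,0,0,0,0,0],[0,0,0,0,0,0,0]]'
python3 - <<'E'
from h import *
plan([.58386,-.33646,.160],95.7)
c=read_camera("wrist"); cv2.imwrite("pics/w15.png",c["color"][:,:,::-1]); np.savez("w15.npz",**c)
for d in place_of("gauge_grip","wrist"): print(d["p"],d["location"],onz(c,d["location"],.169))
E
```

```text
time: 22.1
eef_pos: [0.5831, -0.3402, 0.2698]
tcp_rot: [-0.049, 0.999, -0.0, -0.0]
contact_force: [0.0, -0.3, -0.9]
opening: 0.502
time: 22.6
eef_pos: [0.5839, -0.3373, 0.2318]
tcp_rot: [-0.05, 0.999, -0.001, 0.001]
contact_force: [-0.3, -0.0, 0.2]
opening: 0.496
t 22.6 pos [ 0.5839 -0.3373  0.2318] open 0.496 F [-0.3 -0.   0.2]
shift cm (tool axes now): [0.01 0.09 7.18]
turn deg: [-0.1   0.1  -0.02] ; shift if turned first: [-0.    0.08  7.18] q6 -2.34
0.56 [332.8, 262.9] [ 0.58317754 -0.33052508  0.169     ]
```

View pics/w15.png

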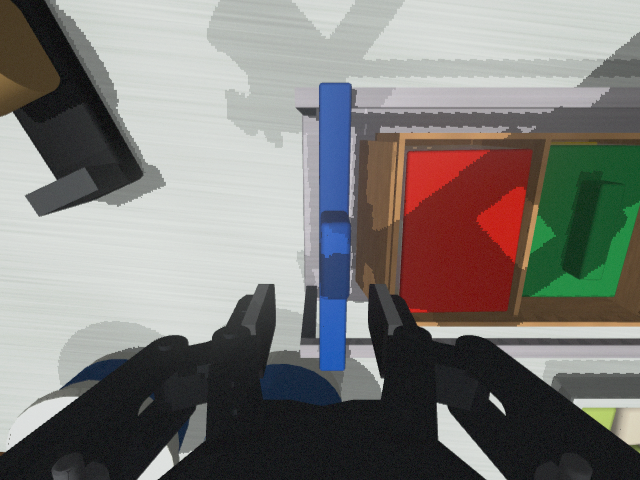

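```bash
python3 -m crank '[[0,0,0.65,1,0,0,0],[0,0,0,2.3,0,0,0],[0,0,0,0,0,0,0],[0,0,0,0,0,0,0],[0,0,0,0,0,0,0]]'
python3 - <<'E'
from h import *
plan([.58386,-.330,.160],95.7)
c=read_camera("wrist"); cv2.imwrite("pics/w16.png",c["color"][:,:,::-1]); np.savez("w16.npz",**c)
E
```

```text
time: 23.2
eef_pos: [0.583, -0.3312, 0.1982]
tcp_rot: [-0.049, 0.999, -0.001, 0.001]
contact_force: [0.3, -0.9, -0.2]
opening: 0.501
t 23.2 pos [ 0.583  -0.3312  0.1982] open 0.501 F [ 0.3 -0.9 -0.2]
shift cm (tool axes now): [-0.1   0.11  3.82]
turn deg: [-0.06  0.07 -0.06] ; shift if turned first: [-0.1   0.11  3.82] q6 -2.34
```

View pics/w16.png

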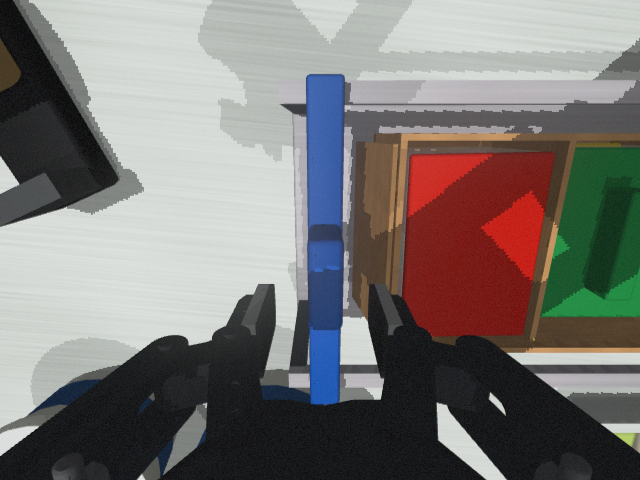

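```bash
python3 -m crank '[[0,0,0.15,1.5,0,0,0],[0,0,0,1.6,0,0,0],[0,0,0,0.5,0,0,0],[0,0,0,0,0,0,0],[0,0,0,0,0,0,0]]' 40; python3 -m crank '[[0.8,0,0,0,0,0,0],[0.8,0,0,0,0,0,0],[0.8,0,0,0,0,0,0],[0.8,0,0,0,0,0,0],[0.8,0,0,0,0,0,0]]'
python3 - <<'E'
from h import *
plan([.58386,-.330,.160],95.7)
c=read_camera("wrist"); cv2.imwrite("pics/w17.png",c["color"][:,:,::-1]); np.savez("w17.npz",**c)
E
```

```text
time: 23.75
eef_pos: [0.5823, -0.3295, 0.1606]
tcp_rot: [-0.049, 0.999, 0.0, -0.0]
contact_force: [0.3, -0.0, 0.2]
opening: 0.505
time: 24.25
eef_pos: [0.5828, -0.3298, 0.162]
tcp_rot: [-0.049, 0.999, -0.0, 0.001]
contact_force: [0.4, -0.0, 3.3]
opening: 0.199
t 24.25 pos [ 0.5828 -0.3298  0.162 ] open 0.199 F [ 0.4 -0.   3.3]
shift cm (tool axes now): [-0.11 -0.03  0.2 ]
turn deg: [-0.06  0.06 -0.07] ; shift if turned first: [-0.11 -0.03  0.2 ] q6 -2.34
```

View pics/w17.png

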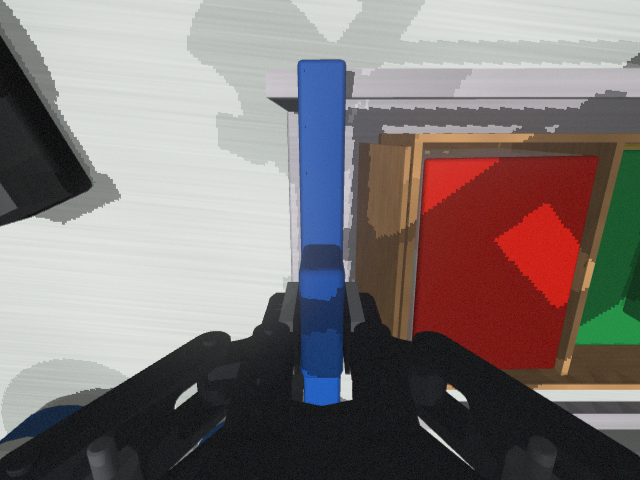

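```bash
python3 -m crank '[[0.8,0,0.8,0,0,0,0],[0.8,0,1.5,0,0,0,0],[0.8,0,2,0,0,0,0],[0.8,0,2,0,0,0,0],[0.8,0,2,0,0,0,0]]'; python3 -c "
from h import *
plan([.5421,.0815,.162],95.7)"
```

```text
time: 24.8
eef_pos: [0.5743, -0.2451, 0.162]
tcp_rot: [-0.049, 0.999, -0.001, 0.001]
contact_force: [0.6, -1.6, 4.4]
opening: 0.2
t 24.8 pos [ 0.5743 -0.2451  0.162 ] open 0.2 F [ 0.6 -1.6  4.4]
shift cm (tool axes now): [-1.000e-02  3.282e+01 -4.000e-02]
turn deg: [-0.07  0.07 -0.05] ; shift if turned first: [-0.04 32.82  0.  ] q6 -2.23
```

Sliding at the expected 1.6 N; continue.

```bash
python3 -m crank '[[0.8,0,2,0,0,0,0],[0.8,0,2,0,0,0,0],[0.8,0,2,0,0,0,0],[0.8,0,2,0,0,0,0],[0.8,0,2,0,0,0,0]]';python3 -m crank '[[0.8,0,2,0,0,0,0],[0.8,0,2,0,0,0,0],[0.8,0,2,0,0,0,0],[0.8,0,2,0,0,0,0],[0.8,0,2,0,0,0,0]]'; python3 -c "
from h import *
plan([.5421,.0815,.162],95.7)"
```

```text
time: 25.3
eef_pos: [0.5644, -0.1454, 0.162]
tcp_rot: [-0.049, 0.999, -0.001, 0.001]
contact_force: [1.8, -1.7, 4.8]
opening: 0.204
time: 25.8
eef_pos: [0.5545, -0.0459, 0.162]
tcp_rot: [-0.049, 0.999, -0.0, 0.001]
contact_force: [3.1, -1.4, 4.7]
opening: 0.202
t 25.8 pos [ 0.5545 -0.0459  0.162 ] open 0.202 F [ 3.1 -1.4  4.7]
shift cm (tool axes now): [-0.03 12.8  -0.02]
turn deg: [-0.06  0.13 -0.03] ; shift if turned first: [-0.03 12.8  -0.  ] q6 -1.93
```

```bash
python3 -m crank '[[0.8,0,2,0,0,0,0],[0.8,0,2,0,0,0,0],[0.8,0,2,0,0,0,0],[0.8,0,2,0,0,0,0],[0.8,0,1.6,0,0,0,0]]';python3 -m crank '[[0.8,0,1,0,0,0,0],[0.8,0,0.7,0,0,0,0],[0.8,0,0.4,0,0,0,0],[0.8,0,0.2,0,0,0,0]]'; python3 -c "
from h import *
plan([.5421,.0815,.162],95.7)"
```

```text
time: 26.3
eef_pos: [0.545, 0.0498, 0.162]
tcp_rot: [-0.05, 0.999, -0.0, 0.001]
contact_force: [2.9, -1.9, 5.1]
opening: 0.204
time: 26.7
eef_pos: [0.5428, 0.0721, 0.162]
tcp_rot: [-0.05, 0.999, -0.0, 0.001]
contact_force: [2.2, -1.8, 5.5]
opening: 0.206
t 26.7 pos [0.5428 0.0721 0.162 ] open 0.206 F [ 2.2 -1.8  5.5]
shift cm (tool axes now): [-0.03  0.94 -0.  ]
turn deg: [-0.02  0.13 -0.  ] ; shift if turned first: [-0.03  0.94  0.  ] q6 -1.72
```

```bash
python3 -m crank '[[0.8,0,0.3,0,0,0,0],[0.8,0,0.3,0,0,0,0],[0.8,0,0,0,0,0,0]]';python3 -m crank '[[0.8,0,0.2,0,0,0,0],[0.8,0,0.1,0,0,0,0],[0.8,0,0,0,0,0,0]]'; python3 -m crank '[[0.8,0,0.2,0,0,0,0],[0.8,0,0,0,0,0,0]]'
```

```text
time: 27.0
eef_pos: [0.5422, 0.0782, 0.162]
tcp_rot: [-0.05, 0.999, 0.0, 0.001]
contact_force: [1.5, -0.1, 6.0]
opening: 0.203
time: 27.3
eef_pos: [0.5419, 0.0808, 0.162]
tcp_rot: [-0.05, 0.999, -0.0, 0.001]
contact_force: [1.4, -0.2, 4.2]
opening: 0.207
time: 27.5
eef_pos: [0.5419, 0.0809, 0.162]
tcp_rot: [-0.05, 0.999, -0.002, 0.001]
contact_force: [2.5, -7.7, 4.8]
opening: 0.201
```

```bash
python3 -m crank '[[0.8,0,-0.15,0,0,0,0],[0.4,0,0,0,0,0,0],[0.1,0,0,0,0,0,0],[0,0,0,0,0,0,0],[0,0,0,0,0,0,0]]'; python3 -m crank '[[0,0,0,-1,0,0,0],[0,0,0,-3,0,0,0],[0,0,0,-4.8,0,0,0],[0,0,-4,-2,0,0,0],[0,4,-4,0,0,0,0]]'; python3 -m crank '[[0,0,-4,0,0,0,0],[0,0,-4,0,0,0,0],[0,0,0,0,0,0,0],[0,0,0,0,0,0,0],[0,0,0,0,0,0,0]]';python3 - <<'E'
from h import *
s=get_state(); print(s["time"],s["eef_pos"],s["contact_force"])
for n in ("wrist","scene","top"):
    c=read_camera(n); cv2.imwrite(f"pics/{n}18.png",c["color"][:,:,::-1])
    for d in place_of("gauge_grip",n)[:1]:
        p=onz(c,d["location"],.169); v=p[:2]-[.563,-.1275]; print(n,d["p"],p.round(4),"travel",.21+v@[-np.sin(.0995),np.cos(.0995)])
E
```

```text
time: 28.0
eef_pos: [0.5411, 0.0805, 0.1602]
tcp_rot: [-0.049, 0.999, 0.0, -0.001]
contact_force: [0.5, -0.2, -0.6]
opening: 0.502
time: 28.5
eef_pos: [0.5182, 0.0003, 0.2754]
tcp_rot: [-0.05, 0.999, -0.002, 0.006]
contact_force: [1.2, -0.8, 0.1]
opening: 0.498
time: 29.0
eef_pos: [0.5221, -0.0773, 0.2694]
tcp_rot: [-0.049, 0.999, 0.0, 0.0]
contact_force: [-0.4, 0.5, -1.1]
opening: 0.498
29.0 [ 0.5220697  -0.07734069  0.26935685] [-0.40606572  0.52657689 -1.11351377]
wrist 0.71 [0.543  0.0785 0.169 ] travel 0.4169202663774346
scene 0.97 [0.5491 0.0883 0.169 ] travel 0.4261436446494893
top 0.66 [0.5444 0.0822 0.169 ] travel 0.4205146561950089
```

View pics/wrist18.png

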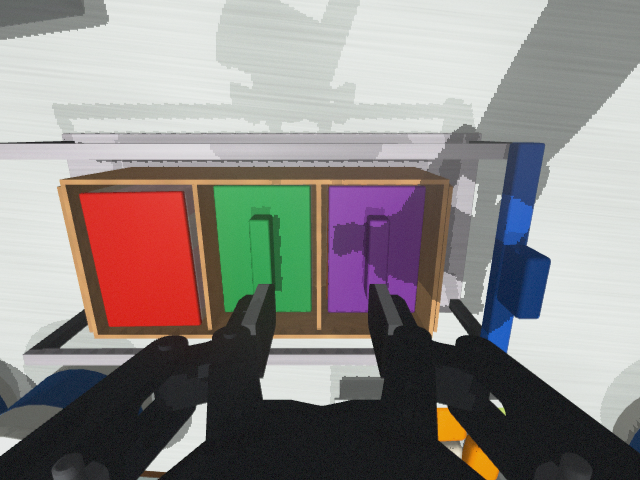

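View pics/scene18.png

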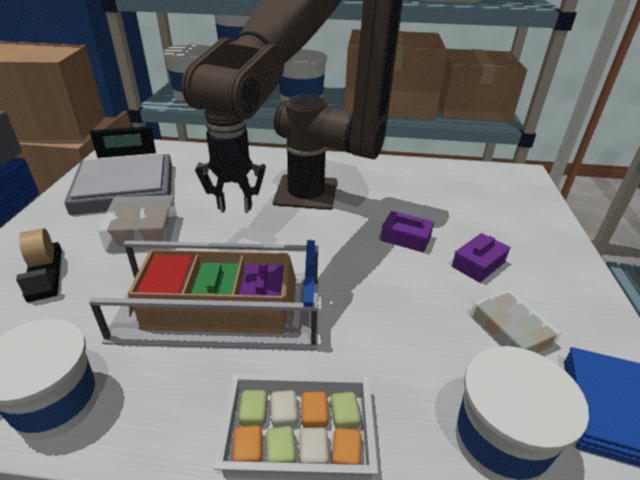

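View pics/top18.png

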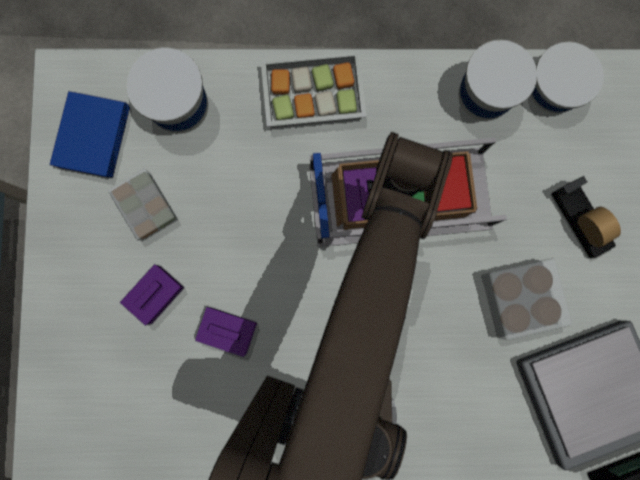

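```bash
python3 -c "
from plant import *
print(sign_off(), get_state()['time'])"
```

```text
the job is handed in; nothing more can be done
the job is handed in; nothing more can be done
```

The carton is packed, the gauge bar has been slid over it to the far stop, and the job is handed in at about 29 s on the robot's clock.

- **Packing:** I lowered the green-lidded tall box into the low (yellow) bay. The thin purple-lidded flat box went into the mid (orange) bay. Each was released only after the wrist force showed it resting on the box below. The two solid purple look-alikes were not touched.
- **Gauge check:** The bar slid over the whole carton against about 1.5 to 2 N with no snag. At the end of its travel the force rose to 7.7 N at a position that works out to about 0.4195 m, which matches the 0.42 m stop. I then released it and moved the gripper clear.
- **Last pictures:** Both boxes lie flat in their bays, the red-lidded box is still in its bay, the low and mid boxes are now underneath, and the bar is at the far end. The other goods are where they were. The gripper touches nothing.
- **Disagreements:**
  - The cameras' estimates of the final bar travel differ: 0.417, 0.421 and 0.426 m. I relied on the contact at the stop.
  - The bar seemed to start about 7 mm past its nominal parking position, still clear of the carton. I slid it from there.

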